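# Lower the press platen down its guide rod onto a mended saucer

### The job

Set the press platen on the bench press to hold the mended saucer while its joint cures: take it by the wooden handle, find the end of the tall guide rod by feel (it leans a little), thread the round bush over it and slide the platen down level, following the rod, until the slotted end drops over the short dowel and both ends rest fully home on the collars; then let go. Lower it gently, never force it when it binds, and do not shift or strike the saucer or disturb the other things on the bench.

Things in the scene. Friction and masses are not known exactly. Their poses are not given: they have to be found in the camera images.
- press: Fixed grey bench press, base plate 256 x 172 mm. Origin: centre of its underside, on the bench; z up, x along the line of its two steel posts, from the short dowel to the tall rod. Each post stands in a steel collar, 30 mm across, topped by a rubber washer 40 mm above the bench: the platen's two ends come to rest on these. Between them a saucer lies on a cork disc.
- rod_foot (a point): Where the tall steel guide rod leaves its collar: rod axis, 40 mm above the bench, 98 mm along the press's +x; axes as the press's. Rod diameter 14 mm, top 181 mm above the bench, flat end with a chamfer of about 1.5 mm. It is exact here but leans 1.4 to 1.9 degrees, which way is not measured (differs each start): its tip is 3.5 to 4.7 mm off this point. It is stiff and does not yield.
- dowel_foot (a point): Where the short steel dowel leaves its collar: dowel axis, 40 mm above the bench, 98 mm along the press's -x; axes as the press's. Dowel diameter 12 mm, upright and true, top 64 mm above the bench, last 6 mm tapered to 6 mm.
- platen_handle (a point): Centre of the wooden handle of the platen, a loose aluminium bar (about 0.75 kg, 40 mm wide, balanced at the middle) lying on the bench. Handle 72 mm long (x), 24 mm thick (y: grip it there), 46 mm high; this point is 23 mm above the bar's top and 53 mm above the undersides of the two end bosses. z up, x along the bar from its slotted end to its round end.
- bush_mouth (a point): Lower mouth of the platen's round bush (98 mm along +x from the handle's centre, 53 mm below it), level with its underside. Steel, 33 mm outside, 30 mm high, bore 16 mm right through without lead-in; it goes over the tall rod. Axes as the handle's.
- slot_mouth (a point): Lower mouth of the slot in the platen's square steel boss (98 mm along -x from the handle's centre, 53 mm below it), level with its underside. Slot 20 mm long (x), 14 mm wide (y), right through the 30 mm high boss; it goes over the short dowel. Axes as the handle's.
- pad_face (a point): Centre of the rubber face of the pressure pad, 68 mm across, hanging on a spring under the middle of the platen, 2 mm above the level of the boss undersides. Spring: 1 N at first, then 0.5 N/mm, 10 mm stroke. It meets the saucer 6 mm before the bosses reach the collars and then pushes up with 1 to 4 N, less than the platen's weight.
- saucer: Mended porcelain saucer lying face down on the press's cork bed, 157 mm across, 26 mm high, its foot ring on top 48 mm above the bench. Loose and fragile. Origin: centre of its underside.
- cotton_pot: Bystander: white pot of cotton wool, 68 mm across, 55 mm high. Origin: centre of its underside.
- gel_pot_b: Bystander: small white bottle with a screw cap, 48 mm across, 52 mm high. Origin: centre of its underside.
- loupe: Bystander: folded black loupe, 34 x 45 x 12 mm. Origin: centre of its underside.

How it is judged:
On the way:
1. the round bush is threaded on the upper part of the guide rod (x of bush_mouth in the frame of press between 0.089 and 0.107 m and y of bush_mouth in the frame of press between -0.009 and 0.009 m and z of bush_mouth in the frame of press between 0.09 and 0.172 m), for 0.1 s.
At the end, for the whole second after the job is handed in: The platen is home: both bosses rest on the collars (within 1.8 mm), the bush on the tall rod and the slot on the dowel (within 3 mm), level within 1.7 degrees, its sprung pad pressing on the saucer with at least 1 N; the saucer lies at rest within 6 mm of where it was (x of bush_mouth in the frame of press between 0.095 and 0.101 m and y of bush_mouth in the frame of press between -0.003 and 0.003 m and z of bush_mouth in the frame of press between 0.0382 and 0.0418 m and y of slot_mouth in the frame of press between -0.003 and 0.003 m and z of slot_mouth in the frame of press between 0.0382 and 0.0418 m and contact force between platen and saucer above 1 N and angle between platen_handle's own z axis and vertical below 0.03 rad and linear speed of saucer below 0.01 m/s and distance of saucer from where it was at the start of the episode below 0.006 m); the robot touches nothing.
It fails at once if the platen is forced against the rod, the dowel or the collars (more than 18 N) (contact force between platen and press above 18 N).
It fails at once if the platen bears on the saucer with more than 12 N, or the gripper with more than 3 N (contact force between platen and saucer above 12 N or contact force between the arm and saucer above 3 N).
It fails at once if the platen drops down the rod (faster than 0.25 m/s) (x of bush_mouth in the frame of press between 0.089 and 0.107 m and y of bush_mouth in the frame of press between -0.009 and 0.009 m and z of bush_mouth in the frame of press below 0.176 m and linear speed of platen above 0.25 m/s).
It fails at once if the saucer is shifted by more than 8 mm (distance of saucer from where it was at the start of the episode above 0.008 m).
It fails at once if the cotton pot, the small white bottle or the loupe is moved by more than 20 mm (distance of any of cotton_pot, gel_pot_b, loupe from where it was at the start of the episode above 0.02 m).
It also fails if it takes over 72 s, if anything falls off the work surface, if the arm or the gripper's body presses on something with over 40 N, if the wrist force passes 120 N, or if a joint passes its speed limit or range.

### The arm

A 7-joint arm with a two-finger parallel gripper is mounted at the origin on the work surface; the furniture and walls round the work are solid. World frame = base frame: x ahead of the robot, y to its left, z up, the work surface at z = 0. Lengths are in m, angles in rad, forces in N, time in s.
With the tool pointing down it reaches from about 0.35 to 0.9 m from the base axis. Payload 8.1 kg.
Tool frame: the origin (TCP) lies midway between the tips of the shut fingers; the grasp point (between the pads) lies 19 mm behind it; z points along the fingers, y is the direction in which the jaws open and shut (so a half turn about z gives the same grasp; the last joint's range is limited). The gripper opens to 92 mm and grips with 3 to 60 N. Pads are 19 mm wide; open, the fingers measure 130 mm over their backs; the gripper's body (75 mm by 190 mm) begins 47 mm behind the grasp point.
Start: joints at [1.147, 0.434, 0.025, 1.573, -0.012, 1.134, -0.075], TCP at [0.197, -0.593, 0.227] pointing down, gripper open.
Joint ranges: [-2.62, 2.62], [-0.44, 2.09], [-1.27, 1.32], [0.08, 2.57], [-1.32, 4.46], [0.12, 2], [-2.74, 2.74]. Speed limits (rad/s): [2.22, 2.22, 3.01, 3.01, 3.14, 3.14, 3.14].

### API

Orientations are given as a unit quaternion [w, x, y, z].
In Python, from bench import observe, eyes, bot gives the robot as it stands.
- The arm moves only by the tool play_rows, never from a script. Its argument "deltas" is a list of rows, each an object with "slide": the shift along the tool's x, y, z in cm, a list of three; "turn": the turn, a rotation vector about the tool's x, y, z in rad, a list of three; "gripper": the closure, from 0 (fully open) to 1 (shut). A call has exactly 10 rows; each row shifts and turns the commanded pose from where the row before left it, along the tool's axes as they then stand; what a row does not reach is not made up. A row lasts 1/12 s, in which the tool goes at most 41.7 mm and 7.16 degrees, less where a joint would pass 70% of its speed; a pose out of reach is approached as far as the arm can. A call is refused whole if a number of a shift passes 4.17 or a number of a turn 0.125, either way. A call with a gripper value outside its range is refused whole. The fingers move at their own pace and stop on an object; "squeeze" is the grip in N (left out, the last holds). Time passes only in rows, so rows that do not move let the fingers close, or fill a call up. It gives the time, the measured TCP pose, the force and the opening at its end, in the units of the state.
- observe(): the state, without advancing time (a new reading comes with each control period).
- eyes.capture(name): name is "side" or "top" or "wrist"; returns a dict with "img" (420x560x3 uint8, red, green, blue), "range_z" (420x560 float32, m along the optical axis (not along the pixel's ray), 0 where there is no reading), "camera_matrix" (3x3 intrinsics, pixels), "cam_to_world" (4x4, takes a point from camera to world coordinates); the wrist camera has in their place "mount" (4x4, takes a point from camera to tool coordinates, whose origin is the TCP and whose axes are the flange's). Camera axes: x right, y down, z forward; pixel columns grow to the right and rows downward; lengths in m; the calibration is good to about 2 mm. A picture is of the moment at which its call begins: read the wrist's pose just before it.
- bot.sign_off(): hands the job in, once; it reports no verdict.
The state is a dict: "time_s": time; "joint_positions": joint angles; "joint_velocities": joint speeds; "joint_torque": joint torques, N m; "tool_pos": TCP position; "eef_rot": TCP orientation; "contact_force": force on the tool from outside, world axes, zero at the start; "ft_torque": the same for the moment, N m; "gripper_width": finger opening in m.
Only numpy, scipy, OpenCV 4.12 (cv2) and the standard library are available. Lean on these libraries where they do the work, as an engineer would, in place of code of your own. Each camera call takes 0.05 s, during which the arm holds its last target.

## Working session

There is one attempt and no reset: what is moved stays moved. The work goes in short steps, Python scripts to look and compute and a tool call to move; the robot and the scene stay as the last step left them, time stands still between calls to the robot, and variables do not carry over. Pictures are saved under pics/ and viewed, and the job is handed in when it is done.

Besides the shell and the picture viewer there is one more tool, called after "Emit:" by a JSON object that holds its "op" and its "data". play_rows: Moves the arm, as the interface text tells. Its arguments: {"type":"object","properties":{"deltas":{"type":"array"},"squeeze":{"type":"number"}},"required":["deltas"]}

```bash
ls; mkdir -p pics
cat > h.py <<'E'
import numpy as np, cv2, pickle
from bench import observe, eyes, bot
from scipy.spatial.transform import Rotation as R
def Rq(q): return R.from_quat([q[1],q[2],q[3],q[0]]).as_matrix()
def cap(n):
    s=observe(); d=eyes.capture(n)
    if n=="wrist":
        T=np.eye(4);T[:3,:3]=Rq(s["eef_rot"]);T[:3,3]=s["tool_pos"]
        d["T"]=T@d["mount"]
    else: d["T"]=d["cam_to_world"]
    return d
def pts(d):
    K=d["camera_matrix"];z=d["range_z"];h,w=z.shape
    u,v=np.meshgrid(np.arange(w),np.arange(h))
    P=np.stack([(u-K[0,2])/K[0,0]*z,(v-K[1,2])/K[1,1]*z,z],-1)
    P=P@d["T"][:3,:3].T+d["T"][:3,3]; P[z==0]=np.nan
    return P
def ray(d,u,v,h):
    K=d["camera_matrix"];r=d["T"][:3,:3]@np.array([(u-K[0,2])/K[0,0],(v-K[1,2])/K[1,1],1]);o=d["T"][:3,3]
    return o+r*(h-o[2])/r[2]
def save(n,d): cv2.imwrite("pics/"+n+".png",d["img"][:,:,::-1]); pickle.dump(d,open(n+".pkl","wb"))
E
python3 - <<'E'
from h import *
print(observe())
for n in ["side","top","wrist"]:
    d=cap(n); save(n+"0",d); print(n,d["camera_matrix"],d["T"].round(4))
E
```

```text
pics
{'time_s': 0.0, 'joint_positions': array([ 1.14744515,  0.43522547,  0.02496187,  1.57412158, -0.01159674,
        1.13400373, -0.07507547]), 'joint_velocities': array([ 1.19525251e-04, -1.30346022e-04,  4.65549192e-04, -2.55017386e-04,
       -1.71139684e-03, -3.76434515e-05,  1.43141786e-03]), 'joint_torque': array([-1.10456956e-04, -6.67854381e+01,  9.84919108e-01, -3.14465010e+01,
       -6.06178259e-02,  4.30789590e-02,  1.74933375e-04]), 'tool_pos': array([ 0.1968322 , -0.59263927,  0.22593384]), 'eef_rot': array([-7.81548610e-04,  9.87169776e-01,  1.59672111e-01, -1.99515664e-04]), 'contact_force': array([ 0.88852708, -0.24273832,  0.10501499]), 'ft_torque': array([-0.0158194 , -0.01848065, -0.0259747 ]), 'gripper_width': 0.09171941250382455}
side [[445.55688736   0.         283.18846565]
 [  0.         445.55688736 216.59158377]
 [  0.           0.           1.        ]] [[ 0.0376  0.7633 -0.645   1.2728]
 [ 0.9993 -0.0239  0.03    0.0815]
 [ 0.0074 -0.6456 -0.7636  0.8873]
 [ 0.      0.      0.      1.    ]]
top [[499.48468058   0.         285.87186155]
 [  0.         499.48468058 209.10337456]
 [  0.           0.           1.        ]] [[ 0.0172 -0.9842  0.1764  0.3679]
 [-0.9998 -0.0194 -0.011   0.1132]
 [ 0.0143 -0.1762 -0.9843  1.2254]
 [ 0.      0.      0.      1.    ]]
wrist [[299.74864028   0.         283.21629454]
 [  0.         299.74864028 206.11585485]
 [  0.           0.           1.        ]] [[ 3.156e-01 -9.108e-01 -2.661e-01  2.690e-01]
 [-9.489e-01 -3.030e-01 -8.830e-02 -5.692e-01]
 [-2.000e-04  2.804e-01 -9.599e-01  3.848e-01]
 [ 0.000e+00  0.000e+00  0.000e+00  1.000e+00]]
```

View pics/side0.png

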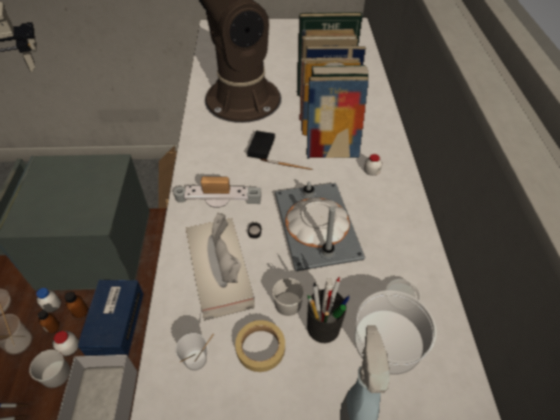

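View pics/top0.png

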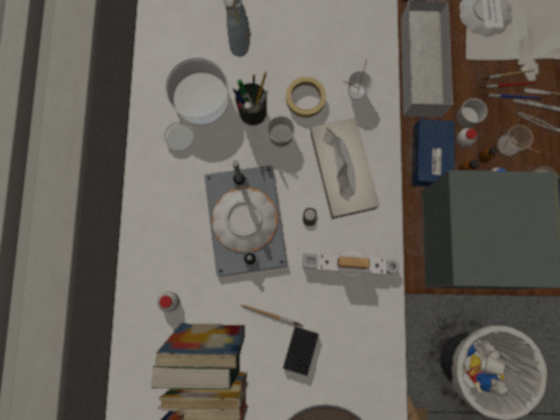

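View pics/wrist0.png

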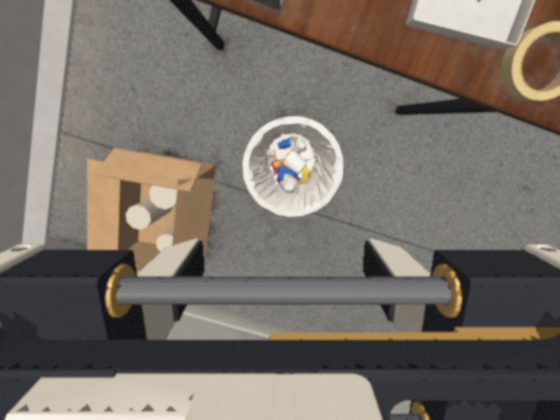

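The side and top views show the platen (top ≈ (350,263), handle orange), the press with saucer (top ≈ (245,220)), the rod top near (237,165) and the dowel near (250,258). Now I'll measure with depth.

Run:
```python
from h import *
for n,box in [("top",(190,150,420,290)),("side",(160,160,380,280))]:
    d=pickle.load(open(n+"0.pkl","rb")); x0,y0,x1,y1=box
    P=pts(d)
    c=d["img"][y0:y1,x0:x1]; 
    f=800/(x1-x0); cv2.imwrite(f"pics/{n}0z.png",cv2.resize(c,None,fx=f,fy=f,interpolation=cv2.INTER_CUBIC)[:600,:,::-1])
    hsv=cv2.cvtColor(d["img"],cv2.COLOR_RGB2HSV)
    z=P[...,2]
    zc=np.clip(z/0.2,0,1); zc=np.nan_to_num(zc)
    cv2.imwrite(f"pics/{n}0h.png",cv2.resize((zc[y0:y1,x0:x1]*255).astype(np.uint8),None,fx=f,fy=f,interpolation=cv2.INTER_NEAREST)[:600])
    # handle
    m=(hsv[...,0]>8)&(hsv[...,0]<22)&(hsv[...,1]>110)&(z>0.04)&(z<0.12)
    M=np.zeros_like(m);M[y0:y1,x0:x1]=m[y0:y1,x0:x1]
    q=P[M]; print(n,M.sum(),np.nanmedian(q,0),np.nanmin(q,0),np.nanmax(q,0))
    print("bench z",np.nanmedian(z[290:300,200:240]))
```

```text
top 246 [ 0.45318207 -0.05583255  0.07600472] [ 0.4423646  -0.09146686  0.06993247] [ 0.46262994 -0.02365063  0.08268379]
bench z 8.747180102730567e-05
side 400 [ 0.46484774 -0.05755757  0.0681881 ] [ 0.44567749 -0.09247308  0.0400198 ] [ 0.4714876  -0.02315539  0.08103968]
bench z 0.05133368772031849
```

View pics/top0z.png

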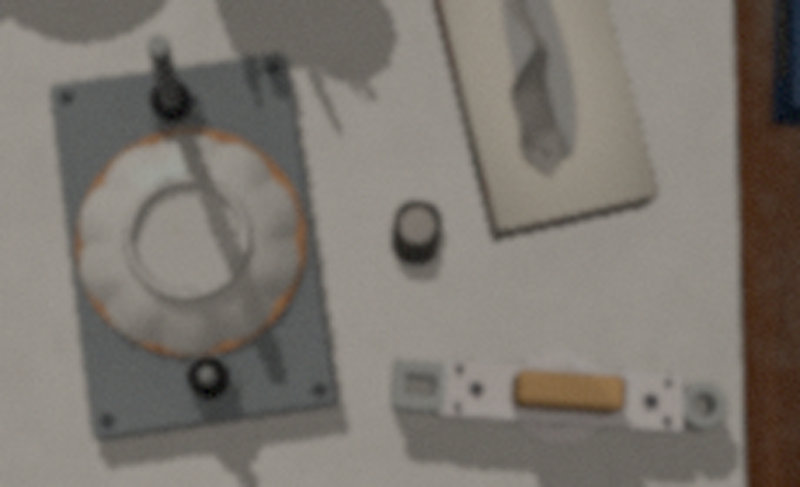

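View pics/side0z.png

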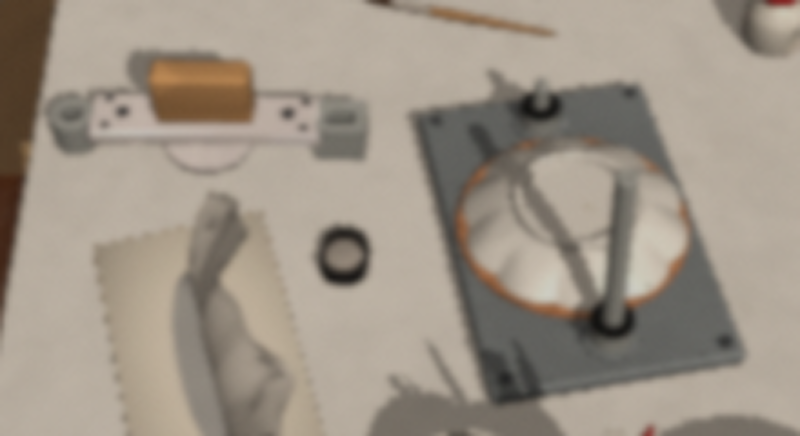

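View pics/top0h.png

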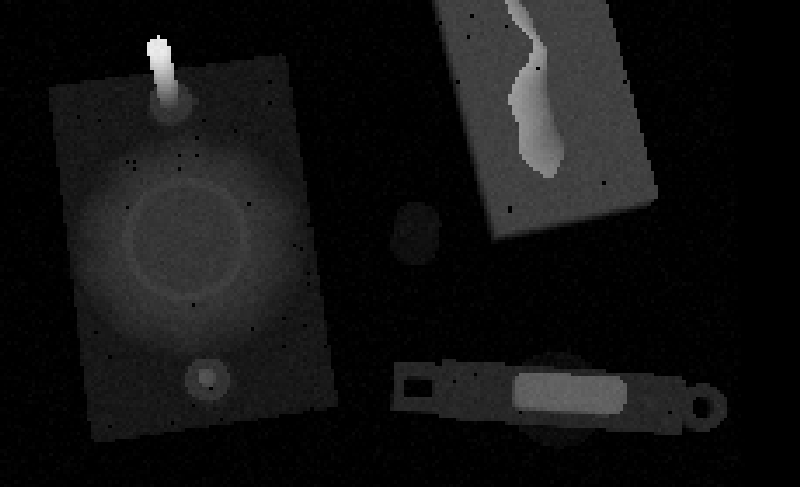

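The platen's slotted end points to +y and its round end to -y; the press's rod end points to +x. I'll measure the features numerically.

```bash
cat > meas.py <<'E'
from h import *
T=pickle.load(open("top0.pkl","rb"));S=pickle.load(open("side0.pkl","rb"))
PT=pts(T);PS=pts(S)
def reg(P,xr,yr,zr):
    return (P[...,0]>xr[0])&(P[...,0]<xr[1])&(P[...,1]>yr[0])&(P[...,1]<yr[1])&(P[...,2]>zr[0])&(P[...,2]<zr[1])
for nm,P in (("top",PT),("side",PS)):
    print(nm)
    # handle top face
    m=reg(P,(.42,.5),(-.12,0),(.070,.085)); q=P[m]; r=cv2.minAreaRect((q[:,:2]*1e3).astype(np.float32)); print(" handle top",len(q),np.median(q[:,2]),r)
    m=reg(P,(.40,.52),(-.2,.09),(.02,.09)); q=P[m]; r=cv2.minAreaRect((q[:,:2]*1e3).astype(np.float32)); print(" platen",len(q),r)
    # press plate
    m=reg(P,(.40,.72),(.03,.33),(.006,.06));m=m.astype(np.uint8)
    n,l,st,c=cv2.connectedComponentsWithStats(m); k=1+np.argmax(st[1:,4]); q=P[l==k]
    print(" press",cv2.minAreaRect((q[:,:2]*1e3).astype(np.float32)), np.percentile(q[:,2],[5,50]))
    # rod slices
    for a in np.arange(.05,.19,.015):
        q=P[reg(P,(.55,.75),(.1,.25),(a,a+.015))]
        if len(q): print("  rod",a.round(3),len(q),q.mean(0).round(4),np.ptp(q[:,:2],axis=0).round(4))
    q=P[reg(P,(.42,.52),(.1,.25),(.054,.07))]; print("  dowel",len(q),q.mean(0).round(4),q[:,2].max())
E
python3 meas.py
```

```text
top
 handle top 319 0.07557241566985318 ((453.0237121582031, -57.80531311035156), (72.43984985351562, 23.90709114074707), 87.20340728759766)
 platen 1446 ((453.32684326171875, -56.714508056640625), (229.48452758789062, 40.25984191894531), 87.10916137695312)
 press ((558.8236694335938, 201.54116821289062), (260.7406311035156, 172.27308654785156), 9.34704875946045) [0.01514589 0.02259745]
  rod 0.05 58 [0.6442 0.1764 0.0536] [0.1962 0.1442]
  rod 0.065 7 [0.6478 0.2155 0.074 ] [0.004  0.0114]
  rod 0.08 13 [0.6491 0.2136 0.0875] [0.0076 0.012 ]
  rod 0.095 8 [0.6479 0.2158 0.1048] [0.0042 0.0112]
  rod 0.11 10 [0.6483 0.2136 0.118 ] [0.0043 0.0115]
  rod 0.125 13 [0.6492 0.2124 0.1329] [0.0078 0.0117]
  rod 0.14 8 [0.6485 0.2134 0.148 ] [0.0036 0.0115]
  rod 0.155 12 [0.6483 0.2133 0.162 ] [0.0047 0.0114]
  rod 0.17 39 [0.653  0.2132 0.1788] [0.0141 0.0126]
  rod 0.185 2 [0.6504 0.2135 0.1858] [0.0001 0.0064]
  dowel 21 [0.4597 0.1843 0.0616] 0.06784486930627787
side
 handle top 212 0.07556919430395331 ((454.6654968261719, -58.19185256958008), (29.839202880859375, 69.7862777709961), 0.8970181345939636)
 platen 1356 ((456.94854736328125, -56.328147888183594), (227.96420288085938, 44.009185791015625), 88.18840026855469)
 press ((558.20703125, 201.04043579101562), (260.18206787109375, 172.79359436035156), 9.261728286743164) [0.01552013 0.0214463 ]
  rod 0.05 60 [0.693  0.1633 0.0547] [0.1973 0.1197]
  rod 0.065 27 [0.6596 0.2153 0.072 ] [0.0084 0.0139]
  rod 0.08 23 [0.6604 0.2152 0.0878] [0.0067 0.012 ]
  rod 0.095 26 [0.6599 0.215  0.1021] [0.009  0.0138]
  rod 0.11 28 [0.6601 0.2141 0.1167] [0.0096 0.0126]
  rod 0.125 28 [0.6605 0.2137 0.1331] [0.008  0.0129]
  rod 0.14 26 [0.6599 0.2139 0.147 ] [0.0076 0.0132]
  rod 0.155 28 [0.6609 0.2128 0.1623] [0.0069 0.0116]
  rod 0.17 48 [0.6582 0.2132 0.1782] [0.0156 0.0138]
  dowel 22 [0.4643 0.1852 0.0593] 0.06726879584321366
```

```bash
cat >> h.py <<'E'
def rel(tx,ty,tz,yaw=None):
    "delta in tool axes (cm) to a world target; yaw of tool x in deg"
    s=observe();M=Rq(s["eef_rot"]);d=M.T@(np.array([tx,ty,tz])-s["tool_pos"])*100
    cy=np.degrees(np.arctan2(M[1,0],M[0,0]));
    print("t",round(s["time_s"],2),"pos",s["tool_pos"].round(4),"yaw",cy.round(2),"tilt(z)",M[:,2].round(4),"F",s["contact_force"].round(2),"w",round(s["gripper_width"],4))
    print("slide cm",d.round(3),"" if yaw is None else ("turn z rad",round(-np.radians(yaw-cy),4)))
    # levelling: rotation vector in tool axes to put z straight down
    zt=M.T@np.array([0,0,-1.]); print("level turn",np.round([-zt[1],zt[0]],4))
E
python3 - <<'E'
from h import *
PT=pts(pickle.load(open("top0.pkl","rb")));PS=pts(pickle.load(open("side0.pkl","rb")))
for P in (PT,PS):
    g=np.full((16,22),-1.)
    ix=np.floor(P[...,0]/.05);iy=np.floor((P[...,1]+.65)/.05)
    for i in range(16):
        for j in range(22):
            q=P[(ix==i)&(iy==j)][:,2]
            if len(q):g[i,j]=np.percentile(q,98)
    print("y from -.65 step .05"); 
    for i in range(16): print(round(i*.05,2),(g[i]*100).round().astype(int))
rel(.4535,-.0577,.16,87.1)
E
```

```text
y from -.65 step .05
0.0 [ -51  -51  -51  -83  -69  -56  -56 -100 -100 -100 -100 -100 -100 -100
 -100 -100 -100 -100 -100 -100 -100 -100]
0.05 [ -53  -56  -51  -51  -83  -84 -100 -100 -100    0    0    2    2    2
    2    0    1 -100 -100 -100    0    0]
0.1 [ -55  -62  -51  -51  -83  -84 -100 -100 -100    1    1    1    2    2
    1    1   18   18   18   16    8    0]
0.15 [ -56  -69  -51  -51  -83  -83 -100 -100 -100    1    1    1    0    1
    2    0   24   24   24   24   24   44]
0.2 [ -58  -52  -51  -83  -83  -84 -100 -100 -100    1    1    1    1    3
    3    1   23   24   24   24   24   44]
0.25 [ -51  -51  -51  -83  -83  -83 -100 -100 -100    0    1    1    1    3
    3    0   23   24   23   24    1   44]
0.3 [ -83  -83  -83  -83  -83  -83 -100 -100 -100    0    0    1    1    1
    2    1    1    3    4    3    5   44]
0.35 [-10 -10 -10 -10 -10 -10 -10 -10 -10   0   1   1   1   1   1   0   1   1
   0   1   6  44]
0.4 [-10 -10  12  13  13  13  13  12 -10   3   3   8   8   3   3   2   4   2
   2   1   1  44]
0.45 [-100 -100   13   13   13   13   13   12  -10    3    3    8 
[... 1994 characters left out ...]
  12  12  12  12  12  12 -10   0   5   5  11   2   1   4   5   5
   4   0   0  44]
0.6 [-10 -10  12  12  12  12  12  12 -10   0   5   8  12   5   0   2   4   5
   3   0   0  44]
0.65 [-9 -9 11 12 12 12 12 12 -4  0  5  5 12  5  0  2  2 18  2  2  0 44]
0.7 [-100   -9  -10   -4   -5   -2   -4   -4   -4    0    0    5   11   11
    0    6    0    0    0    1    2   44]
0.75 [-100 -100   -1   -3   -4   -7   -4   -4   -4    0    0    5    8    9
    6    6    5    0    0    8    1   44]
t 0.15 pos [ 0.1969 -0.5928  0.2261] yaw 18.37 tilt(z) [-5.0e-04  1.1e-03 -1.0e+00] F [ 0.2  -0.36  0.26] w 0.0916
slide cm [ 41.221 -42.682   6.658] ('turn z rad', np.float64(-1.1995))
level turn [-0.0012  0.0001]
```

Emit:
{"op": "play_rows", "data": {"deltas": [{"slide": [2.6, -2.7, 0], "turn": [0, 0, 0], "gripper": 0}, {"slide": [2.6, -2.7, 0], "turn": [0, 0, 0], "gripper": 0}, {"slide": [2.6, -2.7, 0], "turn": [0, 0, 0], "gripper": 0}, {"slide": [2.6, -2.7, 0], "turn": [0, 0, 0], "gripper": 0}, {"slide": [2.6, -2.7, 0], "turn": [0, 0, 0], "gripper": 0}, {"slide": [2.6, -2.7, 0], "turn": [0, 0, 0], "gripper": 0}, {"slide": [2.6, -2.7, 0], "turn": [0, 0, 0], "gripper": 0}, {"slide": [2.6, -2.7, 0], "turn": [0, 0, 0], "gripper": 0}, {"slide": [2.6, -2.7, 0], "turn": [0, 0, 0], "gripper": 0}, {"slide": [2.6, -2.7, 0], "turn": [0, 0, 0], "gripper": 0}], "squeeze": 40}}

```text
time_s: 0.98
tool_pos: [0.3589, -0.2532, 0.2268]
eef_rot: [0.0, 0.987, 0.16, -0.0]
contact_force: [0.6, -0.7, -0.7]
gripper_width: 0.0919
```

Emit:
{"op": "play_rows", "data": {"deltas": [{"slide": [2.5, -2.6, 0], "turn": [0, 0, 0], "gripper": 0}, {"slide": [2.5, -2.6, 0], "turn": [0, 0, 0], "gripper": 0}, {"slide": [2.5, -2.6, 0], "turn": [0, 0, 0], "gripper": 0}, {"slide": [2.5, -2.6, 0], "turn": [0, 0, 0], "gripper": 0}, {"slide": [2.5, -2.6, 0], "turn": [0, 0, 0], "gripper": 0}, {"slide": [2.5, -2.6, 0], "turn": [0, 0, 0], "gripper": 0}, {"slide": [0, 0, 0], "turn": [0, 0, -0.12], "gripper": 0}, {"slide": [0, 0, 0], "turn": [0, 0, -0.12], "gripper": 0}, {"slide": [0, 0, 0], "turn": [0, 0, -0.12], "gripper": 0}, {"slide": [0, 0, 0], "turn": [0, 0, -0.12], "gripper": 0}]}}

```text
time_s: 1.82
tool_pos: [0.4517, -0.0593, 0.2265]
eef_rot: [-0.0, 0.92, 0.393, -0.0]
contact_force: [-0.1, -0.1, 0.9]
gripper_width: 0.0918
```

Emit:
{"op": "play_rows", "data": {"deltas": [{"slide": [0, 0, 0], "turn": [0, 0, -0.12], "gripper": 0}, {"slide": [0, 0, 0], "turn": [0, 0, -0.12], "gripper": 0}, {"slide": [0, 0, 0], "turn": [0, 0, -0.12], "gripper": 0}, {"slide": [0, 0, 0], "turn": [0, 0, -0.12], "gripper": 0}, {"slide": [0, 0, 0], "turn": [0, 0, -0.12], "gripper": 0}, {"slide": [0, 0, 0], "turn": [0, 0, -0.12], "gripper": 0}, {"slide": [0, 0, 0], "turn": [0, 0, 0], "gripper": 0}, {"slide": [0, 0, 0], "turn": [0, 0, 0], "gripper": 0}, {"slide": [0, 0, 0], "turn": [0, 0, 0], "gripper": 0}, {"slide": [0, 0, 0], "turn": [0, 0, 0], "gripper": 0}]}}

```text
time_s: 2.65
tool_pos: [0.4518, -0.0596, 0.2267]
eef_rot: [0.0, 0.726, 0.688, -0.0]
contact_force: [-0.6, -0.2, 0.6]
gripper_width: 0.0918
```

Run:
```python
from h import *
rel(.4535,-.0577,.14,87.1)
d=cap("wrist");save("wrist1",d)
P=pts(d)
hsv=cv2.cvtColor(d["img"],cv2.COLOR_RGB2HSV)
m=(P[...,0]>.42)&(P[...,0]<.5)&(P[...,1]>-.11)&(P[...,1]<0)&(P[...,2]>.070)&(P[...,2]<.082)&(hsv[...,1]>90)
q=P[m];print(len(q),np.median(q[:,2]),cv2.minAreaRect((q[:,:2]*1e3).astype(np.float32)))
```

```text
t 2.65 pos [ 0.4518 -0.0596  0.2267] yaw 86.97 tilt(z) [-0.e+00 -1.e-04 -1.e+00] F [-0.59 -0.18  0.64] w 0.0918
slide cm [0.202 0.157 8.671] ('turn z rad', np.float64(-0.0023))
level turn [0.     0.0001]
1256 0.07666451312844677 ((455.538818359375, -57.670528411865234), (69.08026123046875, 20.773731231689453), 87.7376480102539)
```

View pics/wrist1.png

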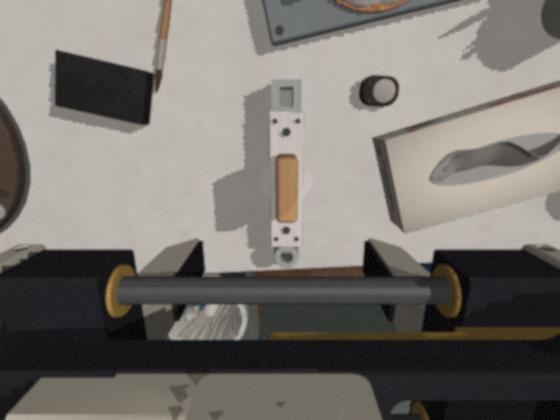

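Wrist view: handle centred at (287,188), bar aligned with the image columns, small bottle at (380,90) well clear of the jaws. Descending onto the handle.

Emit:
{"op": "play_rows", "data": {"deltas": [{"slide": [0.2, 0.24, 1], "turn": [0, 0, 0], "gripper": 0}, {"slide": [0, 0, 2.2], "turn": [0, 0, 0], "gripper": 0}, {"slide": [0, 0, 2.2], "turn": [0, 0, 0], "gripper": 0}, {"slide": [0, 0, 2.2], "turn": [0, 0, 0], "gripper": 0}, {"slide": [0, 0, 2.2], "turn": [0, 0, 0], "gripper": 0}, {"slide": [0, 0, 2.2], "turn": [0, 0, 0], "gripper": 0}, {"slide": [0, 0, 2.2], "turn": [0, 0, 0], "gripper": 0}, {"slide": [0, 0, 2.2], "turn": [0, 0, 0], "gripper": 0}, {"slide": [0, 0, 1.6], "turn": [0, 0, 0], "gripper": 0}, {"slide": [0, 0, 0.95], "turn": [0, 0, 0], "gripper": 0}]}}

```text
time_s: 3.53
tool_pos: [0.4532, -0.0573, 0.0349]
eef_rot: [-0.001, 0.725, 0.689, -0.001]
contact_force: [-1.1, 0.4, -0.3]
gripper_width: 0.0916
```

Emit:
{"op": "play_rows", "data": {"deltas": [{"slide": [0, 0, 0], "turn": [0, 0, 0], "gripper": 0}, {"slide": [0, 0, 0], "turn": [0, 0, 0], "gripper": 0.5}, {"slide": [0, 0, 0], "turn": [0, 0, 0], "gripper": 0.6}, {"slide": [0, 0, 0], "turn": [0, 0, 0], "gripper": 0.7}, {"slide": [0, 0, 0], "turn": [0, 0, 0], "gripper": 0.8}, {"slide": [0, 0, 0], "turn": [0, 0, 0], "gripper": 1}, {"slide": [0, 0, 0], "turn": [0, 0, 0], "gripper": 1}, {"slide": [0, 0, 0], "turn": [0, 0, 0], "gripper": 1}, {"slide": [0, 0, 0], "turn": [0, 0, 0], "gripper": 1}, {"slide": [0, 0, 0], "turn": [0, 0, 0], "gripper": 1}]}}

```text
time_s: 4.37
tool_pos: [0.4544, -0.0578, 0.0373]
eef_rot: [0.0, 0.725, 0.689, 0.0]
contact_force: [-0.5, 0.7, -0.6]
gripper_width: 0.0365
```

Emit:
{"op": "play_rows", "data": {"deltas": [{"slide": [0, 0, 0], "turn": [0, 0, 0], "gripper": 1}, {"slide": [0, 0, 0], "turn": [0, 0, 0], "gripper": 1}, {"slide": [0, 0, 0], "turn": [0, 0, 0], "gripper": 1}, {"slide": [0, 0, 0], "turn": [0, 0, 0], "gripper": 1}, {"slide": [0, 0, 0], "turn": [0, 0, 0], "gripper": 1}, {"slide": [0, 0, 0], "turn": [0, 0, 0], "gripper": 1}, {"slide": [0, 0, -0.3], "turn": [0, 0, 0], "gripper": 1}, {"slide": [0, 0, -0.5], "turn": [0, 0, 0], "gripper": 1}, {"slide": [0, 0, 0], "turn": [0, 0, 0], "gripper": 1}, {"slide": [0, 0, 0], "turn": [0, 0, 0], "gripper": 1}], "squeeze": 45}}

```text
time_s: 5.2
tool_pos: [0.4539, -0.0578, 0.0453]
eef_rot: [-0.0, 0.725, 0.689, -0.0]
contact_force: [0.1, -0.4, -7.4]
gripper_width: 0.0239
```

Run:
```python
from h import *
rel(.4542,-.0577,.27,87.1); print(observe()["ft_torque"])
```

```text
t 5.2 pos [ 0.4539 -0.0578  0.0453] yaw 87.12 tilt(z) [-5.e-04 -1.e-04 -1.e+00] F [ 0.13 -0.36 -7.37] w 0.0239
slide cm [ 9.0000e-03  1.6000e-02 -2.2473e+01] ('turn z rad', np.float64(0.0004))
level turn [-0.0005  0.0001]
[ 0.03451488 -0.11366944  0.01607798]
```

Emit:
{"op": "play_rows", "data": {"deltas": [{"slide": [0, 0, -1], "turn": [0, 0, 0], "gripper": 1}, {"slide": [0, 0, -2], "turn": [0, 0, 0], "gripper": 1}, {"slide": [0, 0, -2.5], "turn": [0, 0, 0], "gripper": 1}, {"slide": [0, 0, -2.5], "turn": [0, 0, 0], "gripper": 1}, {"slide": [0, 0, -2.5], "turn": [0, 0, 0], "gripper": 1}, {"slide": [0, 0, -2.5], "turn": [0, 0, 0], "gripper": 1}, {"slide": [0, 0, -2.5], "turn": [0, 0, 0], "gripper": 1}, {"slide": [0, 0, -2.5], "turn": [0, 0, 0], "gripper": 1}, {"slide": [0, 0, -2.5], "turn": [0, 0, 0], "gripper": 1}, {"slide": [0, 0, -2], "turn": [0, 0, 0], "gripper": 1}]}}

```text
time_s: 6.03
tool_pos: [0.4537, -0.0573, 0.2725]
eef_rot: [0.0, 0.724, 0.689, 0.0]
contact_force: [0.4, 0.2, -8.9]
gripper_width: 0.0241
```

Emit:
{"op": "play_rows", "data": {"deltas": [{"slide": [0, 0, 0], "turn": [0, 0, -0.05], "gripper": 1}, {"slide": [0, 0, 0], "turn": [0, 0, -0.1], "gripper": 1}, {"slide": [0, 0, 0], "turn": [0, 0, -0.1], "gripper": 1}, {"slide": [0, 0, 0], "turn": [0, 0, -0.1], "gripper": 1}, {"slide": [0, 0, 0], "turn": [0, 0, -0.1], "gripper": 1}, {"slide": [0, 0, 0], "turn": [0, 0, -0.1], "gripper": 1}, {"slide": [0, 0, 0], "turn": [0, 0, -0.1], "gripper": 1}, {"slide": [0, 0, 0], "turn": [0, 0, -0.1], "gripper": 1}, {"slide": [0, 0, 0], "turn": [0, 0, -0.1], "gripper": 1}, {"slide": [0, 0, 0], "turn": [0, 0, -0.1], "gripper": 1}]}}

```text
time_s: 6.87
tool_pos: [0.4533, -0.0574, 0.2704]
eef_rot: [-0.001, 0.327, 0.945, -0.0]
contact_force: [0.1, 0.6, -8.8]
gripper_width: 0.0237
```

Emit:
{"op": "play_rows", "data": {"deltas": [{"slide": [0, 0, 0], "turn": [0, 0, -0.1], "gripper": 1}, {"slide": [0, 0, 0], "turn": [0, 0, -0.1], "gripper": 1}, {"slide": [0, 0, 0], "turn": [0, 0, -0.1], "gripper": 1}, {"slide": [0, 0, 0], "turn": [0, 0, -0.1], "gripper": 1}, {"slide": [0, 0, 0], "turn": [0, 0, -0.1], "gripper": 1}, {"slide": [0, 0, 0], "turn": [0, 0, -0.1], "gripper": 1}, {"slide": [0, 0, 0], "turn": [0, 0, -0.1], "gripper": 1}, {"slide": [0, 0, 0], "turn": [0, 0, -0.1], "gripper": 1}, {"slide": [0, 0, 0], "turn": [0, 0, -0.034], "gripper": 1}, {"slide": [0, 0, 0], "turn": [0, 0, 0], "gripper": 1}]}}

```text
time_s: 7.7
tool_pos: [0.4534, -0.0576, 0.2703]
eef_rot: [-0.001, -0.083, 0.997, -0.0]
contact_force: [-0.1, -0.9, -8.5]
gripper_width: 0.0239
```

Run:
```python
from h import *
rel(.56,.1975,.27,189.3); print(observe()["ft_torque"])
d=cap("side");save("side2",d)
d=cap("top");save("top2",d)
```

```text
t 7.7 pos [ 0.4534 -0.0576  0.2703] yaw -170.53 tilt(z) [-1.2e-03 -2.0e-04 -1.0e+00] F [-0.07 -0.88 -8.47] w 0.0239
slide cm [-1.4710e+01  2.3408e+01  1.3000e-02] ('turn z rad', np.float64(-6.2803))
level turn [ 0.     -0.0013]
[ 0.12072437 -0.15367204 -0.07900144]
```

View pics/top2.png

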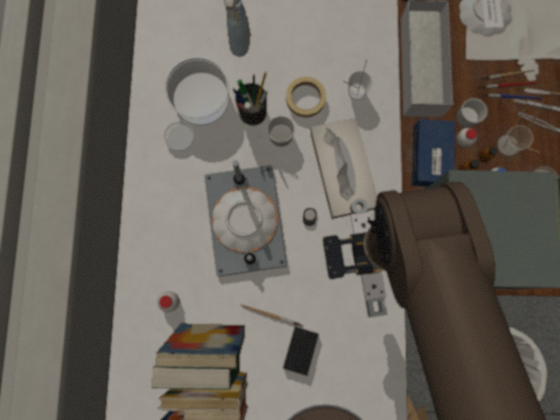

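View pics/side2.png

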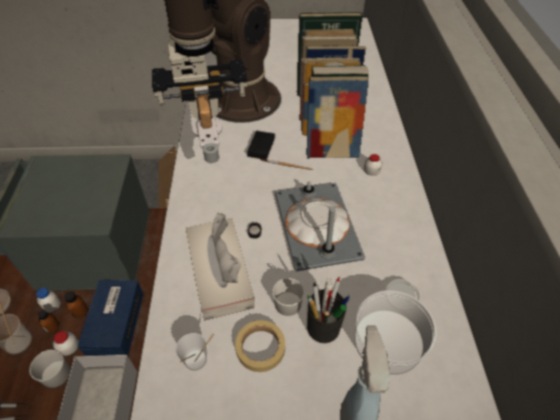

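The held platen is level with the round end toward +x (top view bush ≈ (360,207), side view ≈ (210,152)). Moving over the press at safe height.

Emit:
{"op": "play_rows", "data": {"deltas": [{"slide": [-0.8, 1.4, 0], "turn": [0, 0, 0], "gripper": 1}, {"slide": [-1.6, 2.5, 0], "turn": [0, 0, 0], "gripper": 1}, {"slide": [-1.6, 2.5, 0], "turn": [0, 0, 0], "gripper": 1}, {"slide": [-1.6, 2.5, 0], "turn": [0, 0, 0], "gripper": 1}, {"slide": [-1.6, 2.5, 0], "turn": [0, 0, 0], "gripper": 1}, {"slide": [-1.6, 2.5, 0], "turn": [0, 0, 0], "gripper": 1}, {"slide": [-1.6, 2.5, 0], "turn": [0, 0, 0], "gripper": 1}, {"slide": [-1.6, 2.5, 0], "turn": [0, 0, 0], "gripper": 1}, {"slide": [-1.6, 2.5, 0], "turn": [0, 0, 0], "gripper": 1}, {"slide": [-1.0, 2.0, 0], "turn": [0, 0, 0], "gripper": 1}]}}

```text
time_s: 8.63
tool_pos: [0.5609, 0.1991, 0.2699]
eef_rot: [-0.0, -0.081, 0.997, 0.0]
contact_force: [0.4, 0.0, -7.7]
gripper_width: 0.0238
```

Emit:
{"op": "play_rows", "data": {"deltas": [{"slide": [0, 0, 0], "turn": [0, 0, 0], "gripper": 1}, {"slide": [0, 0, 0], "turn": [0, 0, 0], "gripper": 1}, {"slide": [0, 0, 0], "turn": [0, 0, 0], "gripper": 1}, {"slide": [0, 0, 0.5], "turn": [0, 0, 0], "gripper": 1}, {"slide": [0, 0, 0.5], "turn": [0, 0, 0], "gripper": 1}, {"slide": [0, 0, 0.5], "turn": [0, 0, 0], "gripper": 1}, {"slide": [0, 0, 0.5], "turn": [0, 0, 0], "gripper": 1}, {"slide": [0, 0, 0.5], "turn": [0, 0, 0], "gripper": 1}, {"slide": [0, 0, 0], "turn": [0, 0, 0], "gripper": 1}, {"slide": [0, 0, 0], "turn": [0, 0, 0], "gripper": 1}]}}

```text
time_s: 9.47
tool_pos: [0.5602, 0.1966, 0.2448]
eef_rot: [-0.0, -0.081, 0.997, -0.0]
contact_force: [0.3, -0.1, -8.5]
gripper_width: 0.0243
```

Run:
```python
from h import *
rel(.5586,.1976,.27,189.3); print(observe()["ft_torque"])
for n,(x0,y0,x1,y1) in (("side",(260,100,400,205)),("top",(180,90,320,195)),("wrist",(0,0,560,420))):
    d=cap(n);save(n+"3",d); f=800/(x1-x0)
    cv2.imwrite(f"pics/{n}3z.png",cv2.resize(d["img"][y0:y1,x0:x1],None,fx=f,fy=f,interpolation=cv2.INTER_CUBIC)[:,:,::-1])
```

```text
t 9.47 pos [0.5602 0.1966 0.2448] yaw -170.66 tilt(z) [-8.e-04 -3.e-04 -1.e+00] F [ 0.29 -0.1  -8.55] w 0.0243
slide cm [ 0.147  0.122 -2.521] ('turn z rad', np.float64(-6.2825))
level turn [-0.0002 -0.0008]
[ 0.07604636 -0.11756579 -0.04689695]
```

View pics/side3z.png

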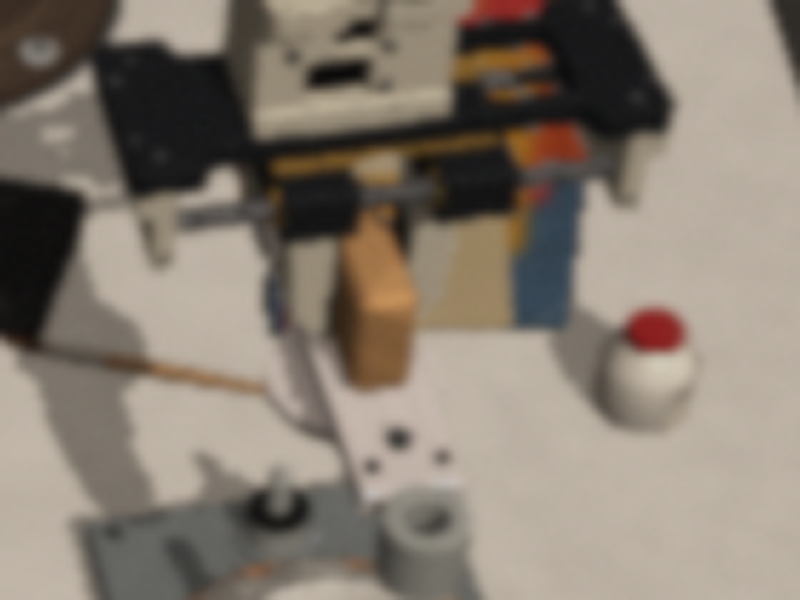

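View pics/top3z.png

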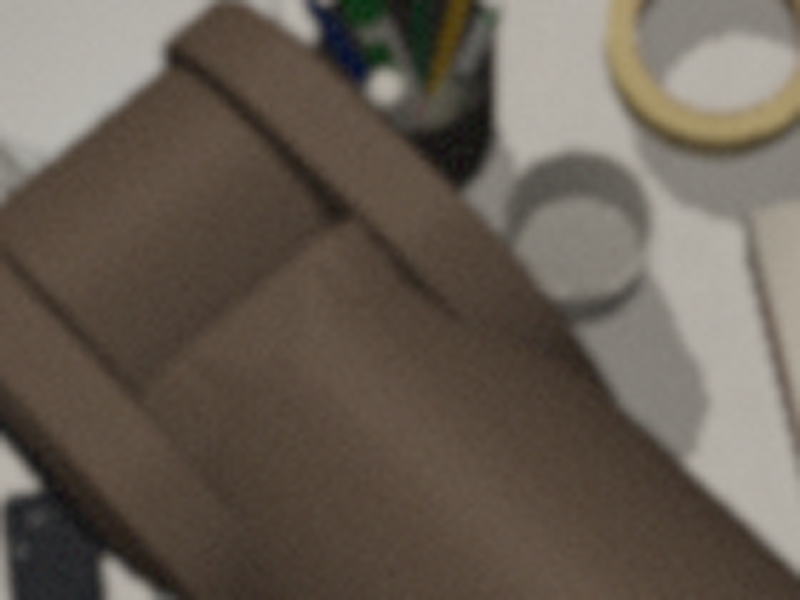

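View pics/wrist3.png

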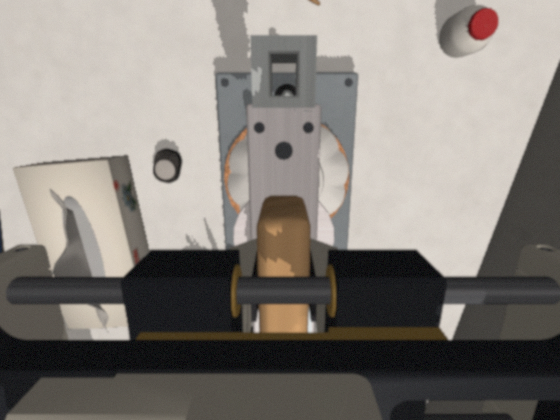

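Side view: bush ring in the zoom at (430,515) (full image ≈ (335,190)); top view is blocked by the arm; the wrist view shows the dowel through the slot at (286,92). I'll measure the bush and rod tip with the same side camera.

Run:
```python
from h import *
S0=pickle.load(open("side0.pkl","rb"));S=pickle.load(open("side3.pkl","rb"))
P0=pts(S0);P=pts(S)
def crop(n,d,x0,y0,x1,y1):
    f=12; im=cv2.resize(d["img"][y0:y1,x0:x1],None,fx=f,fy=f,interpolation=cv2.INTER_CUBIC)[:,:,::-1]
    z=cv2.resize((np.clip(np.nan_to_num(pts(d)[...,2])/.26,0,1)*255).astype(np.uint8)[y0:y1,x0:x1],None,fx=f,fy=f,interpolation=cv2.INTER_NEAREST)
    cv2.imwrite("pics/"+n,np.hstack([im,cv2.merge([z,z,z])])); print(n,im.shape)
crop("bush3.png",S,318,178,351,212)
crop("tip0.png",S0,314,200,347,250)
np.set_printoptions(linewidth=250)
print((P0[203:216,322:340,2]*1e3).round())
print((P[180:206,320:350,2]*1e3).round())
```

```text
bush3.png (408, 396, 3)
tip0.png (600, 396, 3)
[[ 49.  49.  46.  46.  49.  49.  42.  41.  43.  38.  30.  32.  33.  27.  22.  19.  18.  20.]
 [ 45.  48.  46.  47.  48.  49.  45.  39.  37.  37.  36.  38.  35.  nan  27.  25.  25.  17.]
 [ 40.  42.  44.  44.  44.  48.  48.  49.  46.  43.  41.  37.  37.  34.  31.  27.  22.  23.]
 [ 42.  42.  43.  45.  42.  44.  46.  47.  50. 179. 182. 182.  38.  37.  34.  33.  29.  26.]
 [ 40.  43.  41.  42.  43.  42.  43.  45. 180. 182. 183. 182. 181.  41.  37.  35.  32.  31.]
 [ 42.  46.  44.  38.  44.  41.  44. 183. 182. 181. 183. 181. 180. 180.  39.  36.  34.  35.]
 [ 43.  43.  44.  42.  42.  42.  43. 178. 181. 182. 182. 182. 184. 179.  39.  39.  39.  37.]
 [ 41.  43.  40.  41.  46.  43.  42. 177. 179. 180. 179. 180. 180. 176.  42.  38.  36.  36.]
 [ 43.  41.  42.  43.  41.  42.  nan 174. 176. 177. 178. 177. 178. 177.  41.  42.  39.  37.]
 [ 41.  43.  41.  41.  41.  41.  41. 172. 175. 173. 176. 177. 175. 171.  39.  38.  39.  41.]
 [ 44.  42.  40.  42.  44.  42.  45. 167. 169. 170. 171. 173. 171.  49.  44.  43.  41.  35.]
 [ 45.  42.  44.  43.  39.  42
[... 3435 characters left out ...]
. 225. 221. 222. 223. 222. 221. 219. 215.  19.  18.  16.  -1.  -2.   1.   3.   2.   2.]
 [ 47.  48.  48.  47.  47.  40.  37. 210. 213. 214. 213. 217. 216. 219. 220. 221. 218. 218. 217.  nan 214.  20.  19.  18.  -0.   1.  -1.   1.  -1.   1.]
 [ 48.  44.  48.  49.  47.  51.  50.  49. 211. 214. 215. 214. 215. 218. 215. 218. 216. 216. 214. 214.  19.  18.  19.  18.  16.   1.   0.   3.  -1.   2.]
 [ 46.  42.  43.  47.  48.  50.  51.  47.  49. 211. 211. 212. 213. 214. 214. 212. 213. 210. 210.  21.  17.  18.  21.  18.  18.  -1.   1.  -0.   2.   3.]
 [ 41.  42.  43.  43.  44.  45.  46.  50.  51.  48.  47.  42. 211. 210. 210. 209. 210.  27.  24.  22.  nan  18.  19.  20.  16.   1.   1.  -0.   1.  -1.]]
```

View pics/bush3.png

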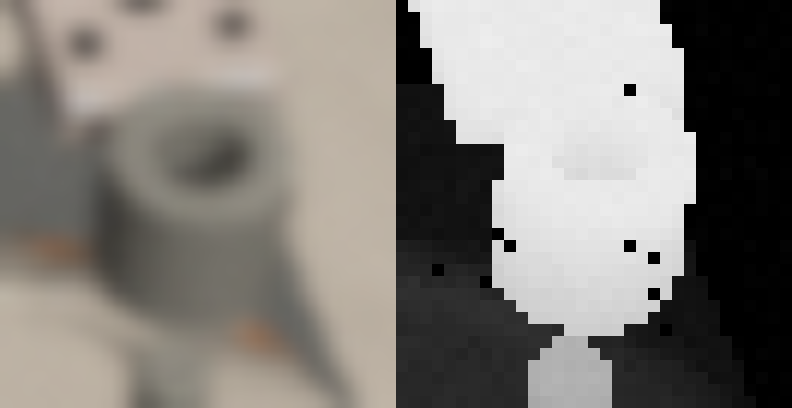

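View pics/tip0.png

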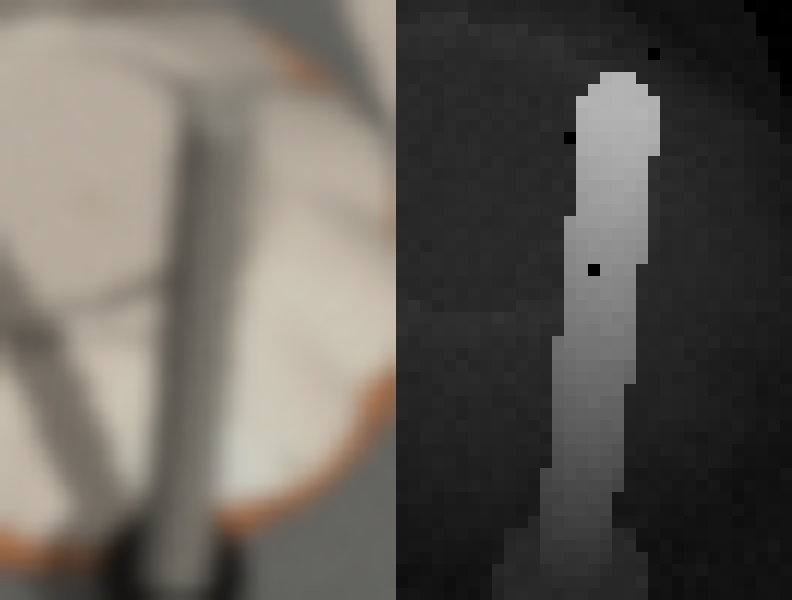

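```bash
cat > fit.py <<'E'
from h import *
from scipy.optimize import least_squares
def fitcyl(Q,r,lean,z0):
    q=Q-[0,0,z0]
    c=Q[:,:2].mean(0)+[-r*.6,0]
    if lean: f=lambda p:np.hypot(q[:,0]-p[0]-p[2]*q[:,2],q[:,1]-p[1]-p[3]*q[:,2])-r
    else: f=lambda p:np.hypot(q[:,0]-p[0],q[:,1]-p[1])-r
    s=least_squares(f,list(c)+([0,0] if lean else []),loss="soft_l1",f_scale=.002)
    C=np.linalg.inv(s.jac.T@s.jac)*np.mean(s.fun**2)
    return s.x,np.sqrt(np.diag(C)),len(Q)
def sel(P,xr,yr,zr):
    return P[(P[...,0]>xr[0])&(P[...,0]<xr[1])&(P[...,1]>yr[0])&(P[...,1]<yr[1])&(P[...,2]>zr[0])&(P[...,2]<zr[1])]
E
python3 - <<'E'
from fit import *
S0=pickle.load(open("side0.pkl","rb"));S=pickle.load(open("side3.pkl","rb"))
P0=pts(S0);P=pts(S)
x,e,n=fitcyl(sel(P0,(.64,.68),(.19,.235),(.06,.172)),.007,True,.040)
print("rod foot",x[:2].round(4),"lean tip mm",(x[2:]*141).round(5),e.round(5),n, "tip",x[:2]+x[2:]*.141)
f=x[:2]; 
q=sel(P0,(.64,.68),(.19,.235),(.1785,.19));print("tip face mean",q.mean(0),len(q))
Q=sel(P,(.655,.70),(.17,.25),(.209,.231));x,e,n=fitcyl(Q,.0165,False,0);print("bush",x.round(4),e,n)
# top face of bush: outer ring: points with x>..., compare with depth-mask columns
q=sel(P,(.6,.70),(.17,.25),(.2345,.245)); print("top max x",np.percentile(q[:,0],[98,100]))
T0=pickle.load(open("top0.pkl","rb"));PT=pts(T0)
x,e,n=fitcyl(sel(PT,(.64,.67),(.19,.235),(.06,.172)),.007,True,.040);print("rod(top)",x[:2],(x[2:]*.141).round(5),e.round(5),n)
q=sel(PT,(.64,.68),(.19,.235),(.1765,.19));print("tip face mean top",q.mean(0),len(q))
E
```

```text
rod foot [0.6545 0.2175] lean tip mm [ 0.70369 -3.71358] [0.00023 0.00029 0.00272 0.00349] 200 tip [0.65522976 0.21377781]
tip face mean [0.65635511 0.21332712 0.18121955] 26
bush [0.6567 0.2131] [0.00012228 0.00016805] 111
top max x [0.67183587 0.67370172]
rod(top) [0.64154223 0.21451089] [ 0.00183 -0.00526] [0.00111 0.00186 0.01311 0.02183] 79
tip face mean top [0.6537747  0.21357433 0.18090799] 31
```

Bush and rod tip agree within about 1 mm in the side camera; the rod leans about 3.8 mm toward -y (world). A small correction, then lower to 3 mm above the tip.

Emit:
{"op": "play_rows", "data": {"deltas": [{"slide": [0.07, 0.06, 0.3], "turn": [0, 0, 0], "gripper": 1}, {"slide": [0, 0, 0.4], "turn": [0, 0, 0], "gripper": 1}, {"slide": [0, 0, 0.4], "turn": [0, 0, 0], "gripper": 1}, {"slide": [0, 0, 0.4], "turn": [0, 0, 0], "gripper": 1}, {"slide": [0, 0, 0.4], "turn": [0, 0, 0], "gripper": 1}, {"slide": [0, 0, 0.3], "turn": [0, 0, 0], "gripper": 1}, {"slide": [0, 0, 0.2], "turn": [0, 0, 0], "gripper": 1}, {"slide": [0, 0, 0], "turn": [0, 0, 0], "gripper": 1}, {"slide": [0, 0, 0], "turn": [0, 0, 0], "gripper": 1}, {"slide": [0, 0, 0], "turn": [0, 0, 0], "gripper": 1}]}}

```text
time_s: 10.45
tool_pos: [0.5597, 0.1975, 0.2214]
eef_rot: [0.0, -0.081, 0.997, 0.0]
contact_force: [-0.9, 0.2, -8.2]
gripper_width: 0.0237
```

```bash
cat > st.py <<'E'
from fit import *
import sys
rel(.5586,.1976,.27,-170.7); s=observe();print("torque",s["ft_torque"].round(3))
d=cap("side");save(sys.argv[1],d);zu=s["tool_pos"][2]-.037
P=pts(d)
x,e,n=fitcyl(sel(P,(.655,.70),(.17,.25),(zu+.002,zu+.023)),.0165,False,0);print("bush",x.round(4),e.round(5),n)
q=sel(P,(.655,.68),(.19,.235),(.065,zu-.010))
if len(q)>40: print("rod at z",zu.round(4),(lambda r:(r[0].round(4),r[1].round(5),r[2]))(fitcyl(q,.007,True,.04)))
f=14;x0,y0=318,185;cv2.imwrite("pics/"+sys.argv[1]+"z.png",cv2.resize(d["img"][y0:y0+42,x0:x0+42],None,fx=f,fy=f,interpolation=cv2.INTER_CUBIC)[:,:,::-1])
E
python3 st.py side4
```

```text
t 10.45 pos [0.5597 0.1975 0.2214] yaw -170.65 tilt(z) [ 3.e-04  1.e-04 -1.e+00] F [-0.92  0.18 -8.2 ] w 0.0237
slide cm [ 0.108  0.033 -4.859] ('turn z rad', np.float64(0.0008))
level turn [0.0001 0.0003]
torque [ 0.063 -0.089 -0.04 ]
bush [0.656  0.2139] [0.00012 0.00017] 102
rod at z 0.1844 (array([ 0.6545,  0.2174,  0.0053, -0.0268]), array([0.00023, 0.00032, 0.00262, 0.00373]), 186)
```

View pics/side4z.png

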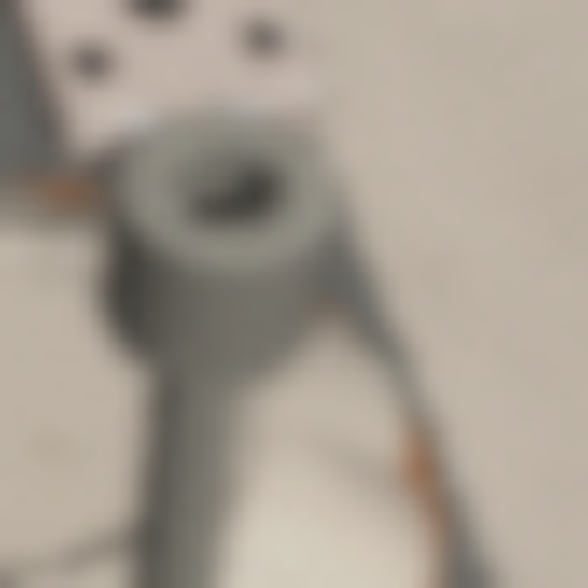

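Bush sits over the tip within ~0.7 mm (zoom: rod emerging under the bush at (195,380)). Lowering gently by 4.5 mm.

Emit:
{"op": "play_rows", "data": {"deltas": [{"slide": [0.05, -0.01, 0.05], "turn": [0, 0, 0], "gripper": 1}, {"slide": [0, 0, 0.05], "turn": [0, 0, 0], "gripper": 1}, {"slide": [0, 0, 0.05], "turn": [0, 0, 0], "gripper": 1}, {"slide": [0, 0, 0.05], "turn": [0, 0, 0], "gripper": 1}, {"slide": [0, 0, 0.05], "turn": [0, 0, 0], "gripper": 1}, {"slide": [0, 0, 0.05], "turn": [0, 0, 0], "gripper": 1}, {"slide": [0, 0, 0.05], "turn": [0, 0, 0], "gripper": 1}, {"slide": [0, 0, 0.05], "turn": [0, 0, 0], "gripper": 1}, {"slide": [0, 0, 0.05], "turn": [0, 0, 0], "gripper": 1}, {"slide": [0, 0, 0], "turn": [0, 0, 0], "gripper": 1}]}}

```text
time_s: 11.33
tool_pos: [0.5591, 0.1972, 0.2166]
eef_rot: [-0.0, -0.081, 0.997, -0.0]
contact_force: [-0.2, -0.8, -8.7]
gripper_width: 0.0236
```

```bash
python3 st.py side5
```

```text
t 11.33 pos [0.5591 0.1972 0.2166] yaw -170.65 tilt(z) [-1.e-04 -1.e-04 -1.e+00] F [-0.18 -0.81 -8.69] w 0.0236
slide cm [ 0.046  0.053 -5.342] ('turn z rad', np.float64(0.0008))
level turn [-0.0001 -0.0001]
torque [ 0.095 -0.101 -0.026]
bush [0.6552 0.2139] [0.00013 0.00017] 103
rod at z 0.1796 (array([ 0.6547,  0.2174,  0.0049, -0.0282]), array([0.00021, 0.0003 , 0.00253, 0.00368]), 183)
```

Emit:
{"op": "play_rows", "data": {"deltas": [{"slide": [0, 0, 0.04], "turn": [0, 0, 0], "gripper": 1}, {"slide": [0, 0, 0.04], "turn": [0, 0, 0], "gripper": 1}, {"slide": [0, 0, 0.04], "turn": [0, 0, 0], "gripper": 1}, {"slide": [0, 0, 0.04], "turn": [0, 0, 0], "gripper": 1}, {"slide": [0, 0, 0.04], "turn": [0, 0, 0], "gripper": 1}, {"slide": [0, 0, 0.04], "turn": [0, 0, 0], "gripper": 1}, {"slide": [0, 0, 0], "turn": [0, 0, 0], "gripper": 1}, {"slide": [0, 0, 0], "turn": [0, 0, 0], "gripper": 1}, {"slide": [0, 0, 0], "turn": [0, 0, 0], "gripper": 1}, {"slide": [0, 0, 0], "turn": [0, 0, 0], "gripper": 1}]}}

```text
time_s: 12.22
tool_pos: [0.5592, 0.1972, 0.2143]
eef_rot: [0.0, -0.081, 0.997, -0.0]
contact_force: [0.0, -0.1, -8.6]
gripper_width: 0.0236
```

```bash
python3 st.py side6
```

```text
t 12.22 pos [0.5592 0.1972 0.2143] yaw -170.66 tilt(z) [ 1.e-04 -0.e+00 -1.e+00] F [ 0.03 -0.12 -8.64] w 0.0236
slide cm [ 0.049  0.051 -5.565] ('turn z rad', np.float64(0.0008))
level turn [-0.      0.0001]
torque [ 0.062 -0.11   0.01 ]
bush [0.6555 0.2139] [0.00014 0.0002 ] 100
rod at z 0.1773 (array([ 0.6545,  0.2174,  0.0064, -0.0264]), array([0.00026, 0.00034, 0.00307, 0.00418]), 176)
```

View pics/side6z.png

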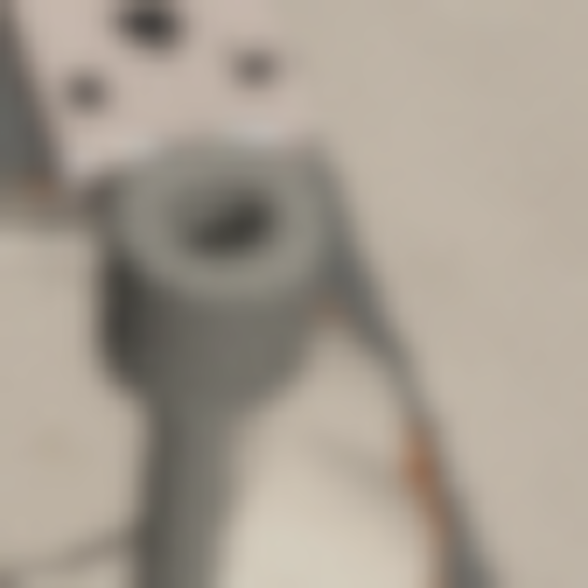

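Entered ~4 mm with no force rise. Continue down following the lean.

Emit:
{"op": "play_rows", "data": {"deltas": [{"slide": [0, 0.003, 0.1], "turn": [0, 0, 0], "gripper": 1}, {"slide": [0, 0.003, 0.1], "turn": [0, 0, 0], "gripper": 1}, {"slide": [0, 0.003, 0.1], "turn": [0, 0, 0], "gripper": 1}, {"slide": [0, 0.003, 0.1], "turn": [0, 0, 0], "gripper": 1}, {"slide": [0, 0.003, 0.1], "turn": [0, 0, 0], "gripper": 1}, {"slide": [0, 0.003, 0.1], "turn": [0, 0, 0], "gripper": 1}, {"slide": [0, 0.002, 0.1], "turn": [0, 0, 0], "gripper": 1}, {"slide": [0, 0.002, 0.1], "turn": [0, 0, 0], "gripper": 1}, {"slide": [0, 0, 0], "turn": [0, 0, 0], "gripper": 1}, {"slide": [0, 0, 0], "turn": [0, 0, 0], "gripper": 1}]}}

```text
time_s: 13.1
tool_pos: [0.5591, 0.1973, 0.2062]
eef_rot: [-0.0, -0.081, 0.997, -0.0]
contact_force: [0.6, -0.2, -8.5]
gripper_width: 0.0238
```

```bash
python3 st.py side7
```

```text
t 13.1 pos [0.5591 0.1973 0.2062] yaw -170.66 tilt(z) [-1.e-04 -1.e-04 -1.e+00] F [ 0.62 -0.19 -8.46] w 0.0238
slide cm [ 0.046  0.033 -6.376] ('turn z rad', np.float64(0.0008))
level turn [-0.0001 -0.0001]
torque [ 0.09 -0.17 -0.01]
bush [0.6553 0.2138] [0.00012 0.00016] 101
rod at z 0.1692 (array([ 0.6549,  0.2171,  0.0012, -0.0237]), array([0.00028, 0.00037, 0.00357, 0.00486]), 165)
```

Emit:
{"op": "play_rows", "data": {"deltas": [{"slide": [0, 0.003, 0.12], "turn": [0, 0, 0], "gripper": 1}, {"slide": [0, 0.003, 0.12], "turn": [0, 0, 0], "gripper": 1}, {"slide": [0, 0.003, 0.12], "turn": [0, 0, 0], "gripper": 1}, {"slide": [0, 0.003, 0.12], "turn": [0, 0, 0], "gripper": 1}, {"slide": [0, 0.003, 0.12], "turn": [0, 0, 0], "gripper": 1}, {"slide": [0, 0.003, 0.12], "turn": [0, 0, 0], "gripper": 1}, {"slide": [0, 0.003, 0.12], "turn": [0, 0, 0], "gripper": 1}, {"slide": [0, 0.003, 0.12], "turn": [0, 0, 0], "gripper": 1}, {"slide": [0, 0, 0], "turn": [0, 0, 0], "gripper": 1}, {"slide": [0, 0, 0], "turn": [0, 0, 0], "gripper": 1}]}}

```text
time_s: 13.98
tool_pos: [0.559, 0.1977, 0.1966]
eef_rot: [-0.0, -0.082, 0.997, -0.0]
contact_force: [-0.6, -0.6, -8.6]
gripper_width: 0.0234
```

```bash
python3 st.py side8
```

```text
t 13.98 pos [0.559  0.1977 0.1966] yaw -170.65 tilt(z) [-1.e-04 -1.e-04 -1.e+00] F [-0.62 -0.64 -8.63] w 0.0234
slide cm [ 4.400e-02  2.000e-03 -7.336e+00] ('turn z rad', np.float64(0.0009))
level turn [-0.     -0.0001]
torque [ 0.121 -0.109 -0.022]
bush [0.6553 0.2138] [0.00031 0.00043] 98
rod at z 0.1596 (array([ 0.6547,  0.2174,  0.0038, -0.0279]), array([0.00032, 0.00045, 0.00441, 0.00625]), 140)
```

Emit:
{"op": "play_rows", "data": {"deltas": [{"slide": [0, 0.004, 0.15], "turn": [0, 0, 0], "gripper": 1}, {"slide": [0, 0.004, 0.15], "turn": [0, 0, 0], "gripper": 1}, {"slide": [0, 0.004, 0.15], "turn": [0, 0, 0], "gripper": 1}, {"slide": [0, 0.004, 0.15], "turn": [0, 0, 0], "gripper": 1}, {"slide": [0, 0.004, 0.15], "turn": [0, 0, 0], "gripper": 1}, {"slide": [0, 0.004, 0.15], "turn": [0, 0, 0], "gripper": 1}, {"slide": [0, 0.004, 0.15], "turn": [0, 0, 0], "gripper": 1}, {"slide": [0, 0.004, 0.15], "turn": [0, 0, 0], "gripper": 1}, {"slide": [0, 0, 0], "turn": [0, 0, 0], "gripper": 1}, {"slide": [0, 0, 0], "turn": [0, 0, 0], "gripper": 1}]}}

```text
time_s: 14.87
tool_pos: [0.559, 0.1979, 0.1846]
eef_rot: [-0.0, -0.081, 0.997, -0.0]
contact_force: [0.4, 0.4, -8.5]
gripper_width: 0.0239
```

```bash
python3 st.py side9
```

```text
t 14.87 pos [0.559  0.1979 0.1846] yaw -170.65 tilt(z) [-2.e-04 -1.e-04 -1.e+00] F [ 0.42  0.43 -8.46] w 0.0239
slide cm [ 0.043 -0.026 -8.54 ] ('turn z rad', np.float64(0.0009))
level turn [-0.0001 -0.0002]
torque [ 0.095 -0.156  0.055]
bush [0.6551 0.2145] [0.0001  0.00014] 91
rod at z 0.1476 (array([ 0.6547,  0.2169,  0.0035, -0.0209]), array([0.00032, 0.00043, 0.00498, 0.00682]), 119)
```

Emit:
{"op": "play_rows", "data": {"deltas": [{"slide": [0, 0.004, 0.15], "turn": [0, 0, 0], "gripper": 1}, {"slide": [0, 0.004, 0.15], "turn": [0, 0, 0], "gripper": 1}, {"slide": [0, 0.004, 0.15], "turn": [0, 0, 0], "gripper": 1}, {"slide": [0, 0.004, 0.15], "turn": [0, 0, 0], "gripper": 1}, {"slide": [0, 0.004, 0.15], "turn": [0, 0, 0], "gripper": 1}, {"slide": [0, 0.004, 0.15], "turn": [0, 0, 0], "gripper": 1}, {"slide": [0, 0.004, 0.15], "turn": [0, 0, 0], "gripper": 1}, {"slide": [0, 0.004, 0.15], "turn": [0, 0, 0], "gripper": 1}, {"slide": [0, 0, 0], "turn": [0, 0, 0], "gripper": 1}, {"slide": [0, 0, 0], "turn": [0, 0, 0], "gripper": 1}]}}

```text
time_s: 15.75
tool_pos: [0.5589, 0.1982, 0.1726]
eef_rot: [-0.0, -0.082, 0.997, -0.0]
contact_force: [0.2, -0.2, -8.0]
gripper_width: 0.0239
```

```bash
python3 st.py side10
```

```text
t 15.75 pos [0.5589 0.1982 0.1726] yaw -170.65 tilt(z) [-2.e-04 -1.e-04 -1.e+00] F [ 0.17 -0.2  -7.96] w 0.0239
slide cm [ 0.042 -0.059 -9.739] ('turn z rad', np.float64(0.0009))
level turn [-0.0001 -0.0002]
torque [ 0.08  -0.129 -0.008]
bush [0.6554 0.2148] [0.00013 0.00018] 86
rod at z 0.1356 (array([ 0.6546,  0.217 ,  0.0043, -0.0217]), array([0.00045, 0.0006 , 0.00768, 0.01049]), 98)
```

Emit:
{"op": "play_rows", "data": {"deltas": [{"slide": [0, 0.004, 0.15], "turn": [0, 0, 0], "gripper": 1}, {"slide": [0, 0.004, 0.15], "turn": [0, 0, 0], "gripper": 1}, {"slide": [0, 0.004, 0.15], "turn": [0, 0, 0], "gripper": 1}, {"slide": [0, 0.004, 0.15], "turn": [0, 0, 0], "gripper": 1}, {"slide": [0, 0.004, 0.15], "turn": [0, 0, 0], "gripper": 1}, {"slide": [0, 0.004, 0.15], "turn": [0, 0, 0], "gripper": 1}, {"slide": [0, 0.004, 0.15], "turn": [0, 0, 0], "gripper": 1}, {"slide": [0, 0.004, 0.15], "turn": [0, 0, 0], "gripper": 1}, {"slide": [0, 0, 0], "turn": [0, 0, 0], "gripper": 1}, {"slide": [0, 0, 0], "turn": [0, 0, 0], "gripper": 1}]}}

```text
time_s: 16.63
tool_pos: [0.5589, 0.1985, 0.1606]
eef_rot: [-0.0, -0.081, 0.997, -0.0]
contact_force: [0.1, -0.2, -8.8]
gripper_width: 0.0239
```

```bash
python3 st.py side11; python3 -c "
from h import *
save('wrist11',cap('wrist'))"
```

```text
t 16.63 pos [0.5589 0.1985 0.1606] yaw -170.65 tilt(z) [-2.e-04 -1.e-04 -1.e+00] F [ 0.11 -0.23 -8.84] w 0.0239
slide cm [  0.043  -0.089 -10.941] ('turn z rad', np.float64(0.0009))
level turn [-0.0001 -0.0003]
torque [ 0.107 -0.119 -0.022]
bush [0.6551 0.2154] [0.00015 0.0002 ] 88
rod at z 0.1236 (array([ 0.6545,  0.2168,  0.008 , -0.0148]), array([0.0006 , 0.00077, 0.01191, 0.01539]), 75)
```

View pics/side11z.png

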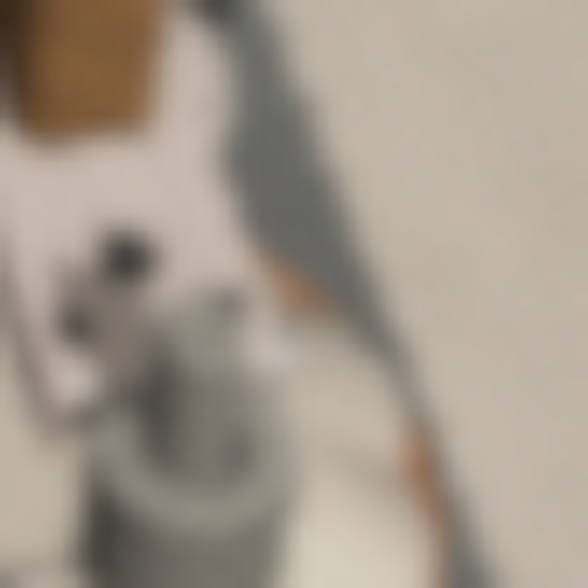

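View pics/wrist11.png

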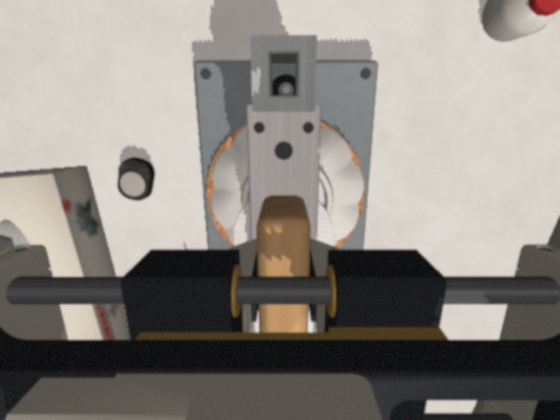

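Threaded: the rod protrudes through the bush (zoom (205,360)); wrist view shows the dowel inside the slot at (287,88), roughly centred. Continue.

Emit:
{"op": "play_rows", "data": {"deltas": [{"slide": [0, 0.004, 0.15], "turn": [0, 0, 0], "gripper": 1}, {"slide": [0, 0.004, 0.15], "turn": [0, 0, 0], "gripper": 1}, {"slide": [0, 0.004, 0.15], "turn": [0, 0, 0], "gripper": 1}, {"slide": [0, 0.004, 0.15], "turn": [0, 0, 0], "gripper": 1}, {"slide": [0, 0.004, 0.15], "turn": [0, 0, 0], "gripper": 1}, {"slide": [0, 0.004, 0.15], "turn": [0, 0, 0], "gripper": 1}, {"slide": [0, 0.004, 0.15], "turn": [0, 0, 0], "gripper": 1}, {"slide": [0, 0.004, 0.15], "turn": [0, 0, 0], "gripper": 1}, {"slide": [0, 0, 0], "turn": [0, 0, 0], "gripper": 1}, {"slide": [0, 0, 0], "turn": [0, 0, 0], "gripper": 1}]}}

```text
time_s: 17.57
tool_pos: [0.5588, 0.1989, 0.1486]
eef_rot: [-0.0, -0.081, 0.997, -0.0]
contact_force: [0.3, 0.3, -8.3]
gripper_width: 0.0239
```

```bash
python3 st.py side12
```

```text
t 17.57 pos [0.5588 0.1989 0.1486] yaw -170.65 tilt(z) [-1.e-04 -1.e-04 -1.e+00] F [ 0.33  0.3  -8.32] w 0.0239
slide cm [  0.045  -0.124 -12.135] ('turn z rad', np.float64(0.0008))
level turn [-0.     -0.0001]
torque [ 0.112 -0.112 -0.002]
bush [0.6551 0.2156] [0.00011 0.00016] 89
rod at z 0.1116 (array([ 0.6537,  0.2167,  0.0279, -0.0216]), array([0.00084, 0.00117, 0.01925, 0.02703]), 56)
```

Emit:
{"op": "play_rows", "data": {"deltas": [{"slide": [0, 0.004, 0.15], "turn": [0, 0, 0], "gripper": 1}, {"slide": [0, 0.004, 0.15], "turn": [0, 0, 0], "gripper": 1}, {"slide": [0, 0.004, 0.15], "turn": [0, 0, 0], "gripper": 1}, {"slide": [0, 0.004, 0.15], "turn": [0, 0, 0], "gripper": 1}, {"slide": [0, 0.004, 0.15], "turn": [0, 0, 0], "gripper": 1}, {"slide": [0, 0.004, 0.15], "turn": [0, 0, 0], "gripper": 1}, {"slide": [0, 0.004, 0.15], "turn": [0, 0, 0], "gripper": 1}, {"slide": [0, 0.004, 0.15], "turn": [0, 0, 0], "gripper": 1}, {"slide": [0, 0, 0], "turn": [0, 0, 0], "gripper": 1}, {"slide": [0, 0, 0], "turn": [0, 0, 0], "gripper": 1}]}}

```text
time_s: 18.45
tool_pos: [0.5588, 0.1992, 0.1366]
eef_rot: [-0.0, -0.081, 0.997, -0.0]
contact_force: [-0.3, -0.8, -7.6]
gripper_width: 0.0241
```

```bash
python3 st.py side13
```

```text
t 18.45 pos [0.5588 0.1992 0.1366] yaw -170.65 tilt(z) [-2.e-04 -0.e+00 -1.e+00] F [-0.28 -0.81 -7.64] w 0.0241
slide cm [  0.045  -0.154 -13.341] ('turn z rad', np.float64(0.0008))
level turn [-0.     -0.0003]
torque [ 0.13  -0.092  0.042]
bush [0.6552 0.2159] [0.00014 0.00019] 83
```

Emit:
{"op": "play_rows", "data": {"deltas": [{"slide": [0, 0.003, 0.15], "turn": [0, 0, 0], "gripper": 1}, {"slide": [0, 0.003, 0.15], "turn": [0, 0, 0], "gripper": 1}, {"slide": [0, 0.003, 0.15], "turn": [0, 0, 0], "gripper": 1}, {"slide": [0, 0.003, 0.15], "turn": [0, 0, 0], "gripper": 1}, {"slide": [0, 0.004, 0.15], "turn": [0, 0, 0], "gripper": 1}, {"slide": [0, 0.004, 0.15], "turn": [0, 0, 0], "gripper": 1}, {"slide": [0, 0.004, 0.15], "turn": [0, 0, 0], "gripper": 1}, {"slide": [0, 0.004, 0.15], "turn": [0, 0, 0], "gripper": 1}, {"slide": [0, 0, 0], "turn": [0, 0, 0], "gripper": 1}, {"slide": [0, 0, 0], "turn": [0, 0, 0], "gripper": 1}]}}

```text
time_s: 19.33
tool_pos: [0.5587, 0.1995, 0.1246]
eef_rot: [-0.0, -0.081, 0.997, -0.0]
contact_force: [0.1, 0.8, -8.4]
gripper_width: 0.0235
```

```bash
python3 st.py side14; python3 -c "
from h import *
d=cap('wrist');save('wrist14',d)
cv2.imwrite('pics/wrist14z.png',cv2.resize(d['img'][20:120,235:335],None,fx=6,fy=6,interpolation=cv2.INTER_CUBIC)[:,:,::-1])"
```

```text
t 19.33 pos [0.5587 0.1995 0.1246] yaw -170.65 tilt(z) [-2.e-04 -1.e-04 -1.e+00] F [ 0.06  0.79 -8.36] w 0.0235
slide cm [  0.043  -0.184 -14.538] ('turn z rad', np.float64(0.0008))
level turn [-0.     -0.0002]
torque [ 0.096 -0.152 -0.009]
bush [0.6551 0.216 ] [0.00015 0.0002 ] 82
```

View pics/wrist14z.png

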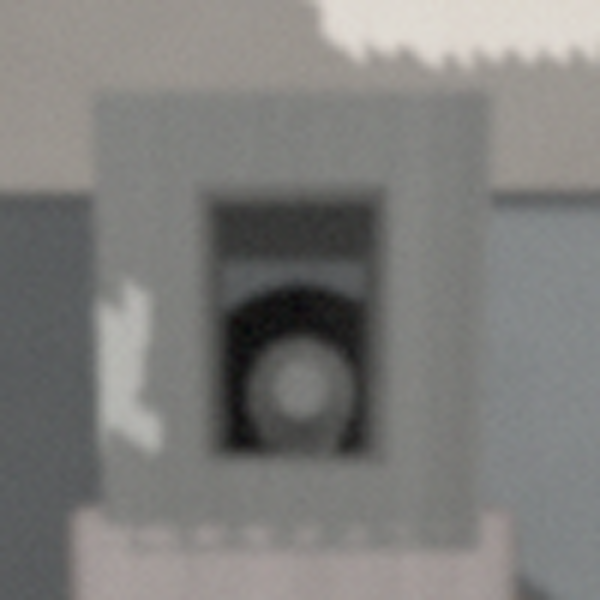

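```bash
cat > slot.py <<'E'
from h import *
d=pickle.load(open("wrist14.pkl","rb")); zu=.0876
# corners from zoom: edges
tl=[ray(d,235+213/6,20+y/6,zu+.03) for y in (190,458)]; tr=[ray(d,235+378/6,20+y/6,zu+.03) for y in (190,458)]
c=(sum(tl)+sum(tr))/4; print("slot c",c.round(4),"w",np.linalg.norm(tr[0]-tl[0]),"l",np.linalg.norm(tl[1]-tl[0]))
dw=ray(d,235+300/6,20+390/6,.064); print("dowel",dw.round(4))
o=[ray(d,235+x/6,20+300/6,zu+.03) for x in (97,490)];print("boss outer c",((o[0]+o[1])/2).round(4),np.linalg.norm(o[0]-o[1]))
for yaw in (9.35,9.8):
    a=np.radians(yaw);ex=np.array([np.cos(a),np.sin(a)]);ey=np.array([-np.sin(a),np.cos(a)])
    print(yaw,"dowel-slot along x,y mm",((dw-c)[:2]@ex*1e3).round(2),((dw-c)[:2]@ey*1e3).round(2), "boss-TCP", ((c[:2]-[.5587,.1995])@ex*1e3).round(2),((c[:2]-[.5587,.1995])@ey*1e3).round(2))
E
python3 slot.py
```

```text
slot c [0.4627 0.1838 0.1176] w 0.013773636739013335 l 0.021054380867599618
dowel [0.4624 0.1844 0.064 ]
boss outer c [0.4607 0.1833 0.1176] 0.03332661094671983
9.35 dowel-slot along x,y mm -0.25 0.63 boss-TCP -97.26 0.09
9.8 dowel-slot along x,y mm -0.25 0.63 boss-TCP -97.25 0.86
```

Emit:
{"op": "play_rows", "data": {"deltas": [{"slide": [0, 0.003, 0.15], "turn": [0, 0, -0.001], "gripper": 1}, {"slide": [0, 0.003, 0.15], "turn": [0, 0, -0.001], "gripper": 1}, {"slide": [0, 0.003, 0.15], "turn": [0, 0, 0], "gripper": 1}, {"slide": [0, 0.003, 0.15], "turn": [0, 0, 0], "gripper": 1}, {"slide": [0, 0.003, 0.15], "turn": [0, 0, 0], "gripper": 1}, {"slide": [0, 0.003, 0.15], "turn": [0, 0, 0], "gripper": 1}, {"slide": [0, 0.003, 0.15], "turn": [0, 0, 0], "gripper": 1}, {"slide": [0, 0.003, 0.15], "turn": [0, 0, 0], "gripper": 1}, {"slide": [0, 0, 0], "turn": [0, 0, 0], "gripper": 1}, {"slide": [0, 0, 0], "turn": [0, 0, 0], "gripper": 1}]}}

```text
time_s: 20.27
tool_pos: [0.5587, 0.1997, 0.1126]
eef_rot: [-0.0, -0.082, 0.997, -0.0]
contact_force: [0.1, 0.7, -7.4]
gripper_width: 0.0238
```

```bash
python3 st.py side15
```

```text
t 20.27 pos [0.5587 0.1997 0.1126] yaw -170.54 tilt(z) [-2.e-04 -1.e-04 -1.e+00] F [ 0.13  0.71 -7.41] w 0.0238
slide cm [  0.044  -0.207 -15.739] ('turn z rad', np.float64(0.0028))
level turn [-0.0001 -0.0002]
torque [ 0.111 -0.141 -0.007]
bush [0.6549 0.2167] [0.00016 0.00022] 77
```

Emit:
{"op": "play_rows", "data": {"deltas": [{"slide": [0, 0.003, 0.15], "turn": [0, 0, 0], "gripper": 1}, {"slide": [0, 0.003, 0.15], "turn": [0, 0, 0], "gripper": 1}, {"slide": [0, 0.003, 0.15], "turn": [0, 0, 0], "gripper": 1}, {"slide": [0, 0.003, 0.15], "turn": [0, 0, 0], "gripper": 1}, {"slide": [0, 0.003, 0.15], "turn": [0, 0, 0], "gripper": 1}, {"slide": [0, 0, 0.1], "turn": [0, 0, 0], "gripper": 1}, {"slide": [0, 0, 0], "turn": [0, 0, 0], "gripper": 1}, {"slide": [0, 0, 0], "turn": [0, 0, 0], "gripper": 1}, {"slide": [0, 0, 0], "turn": [0, 0, 0], "gripper": 1}, {"slide": [0, 0, 0], "turn": [0, 0, 0], "gripper": 1}]}}

```text
time_s: 21.15
tool_pos: [0.5588, 0.1999, 0.1043]
eef_rot: [0.0, -0.082, 0.997, -0.0]
contact_force: [-0.8, -0.1, -7.9]
gripper_width: 0.0238
```

```bash
python3 st.py side16; python3 -c "
from h import *
d=cap('wrist');save('wrist16',d)
cv2.imwrite('pics/wrist16z.png',cv2.resize(d['img'][20:120,235:335],None,fx=6,fy=6,interpolation=cv2.INTER_CUBIC)[:,:,::-1])"
```

```text
t 21.15 pos [0.5588 0.1999 0.1043] yaw -170.54 tilt(z) [ 1.e-04  0.e+00 -1.e+00] F [-0.83 -0.13 -7.91] w 0.0238
slide cm [  0.051  -0.225 -16.57 ] ('turn z rad', np.float64(0.0028))
level turn [-0.      0.0001]
torque [ 0.111 -0.147 -0.011]
bush [0.6551 0.2168] [0.00015 0.00021] 76
```

View pics/wrist16z.png

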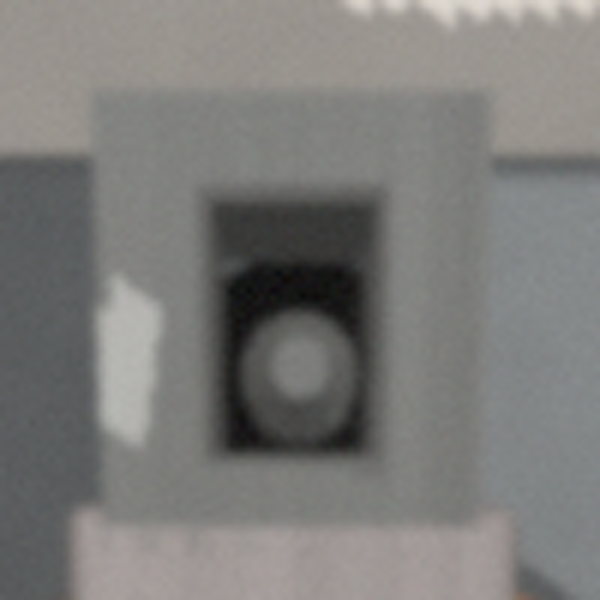

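View pics/side16.png

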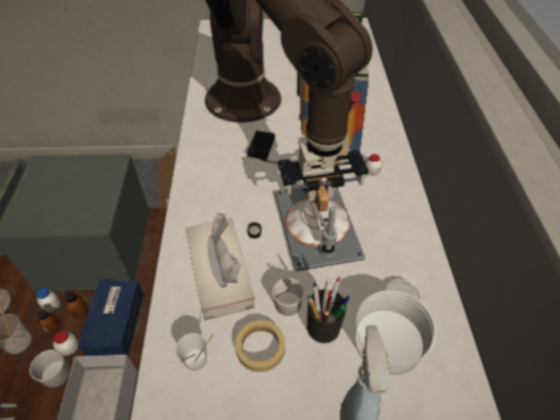

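Dowel centred in the slot within ~0.5 mm (zoom (299,370) vs slot centre 295). Lower over the dowel.

Emit:
{"op": "play_rows", "data": {"deltas": [{"slide": [0, 0.01, 0.1], "turn": [0, 0, 0], "gripper": 1}, {"slide": [0, 0.01, 0.1], "turn": [0, 0, 0], "gripper": 1}, {"slide": [0, 0.01, 0.1], "turn": [0, 0, 0], "gripper": 1}, {"slide": [0, 0, 0.08], "turn": [0, 0, 0], "gripper": 1}, {"slide": [0, 0, 0.08], "turn": [0, 0, 0], "gripper": 1}, {"slide": [0, 0, 0.08], "turn": [0, 0, 0], "gripper": 1}, {"slide": [0, 0, 0.08], "turn": [0, 0, 0], "gripper": 1}, {"slide": [0, 0, 0.08], "turn": [0, 0, 0], "gripper": 1}, {"slide": [0, 0, 0], "turn": [0, 0, 0], "gripper": 1}, {"slide": [0, 0, 0], "turn": [0, 0, 0], "gripper": 1}]}}

```text
time_s: 22.08
tool_pos: [0.5586, 0.2001, 0.0971]
eef_rot: [-0.0, -0.082, 0.997, -0.0]
contact_force: [-0.1, 0.5, -8.1]
gripper_width: 0.0239
```

```bash
python3 st.py side17; python3 -c "
from h import *
d=cap('wrist');save('wrist17',d)
cv2.imwrite('pics/wrist17z.png',cv2.resize(d['img'][20:120,235:335],None,fx=6,fy=6,interpolation=cv2.INTER_CUBIC)[:,:,::-1])"
```

```text
t 22.08 pos [0.5586 0.2001 0.0971] yaw -170.54 tilt(z) [-1.e-04 -1.e-04 -1.e+00] F [-0.14  0.48 -8.15] w 0.0239
slide cm [  0.046  -0.249 -17.286] ('turn z rad', np.float64(0.0028))
level turn [-0.0001 -0.0001]
torque [ 0.139 -0.15  -0.002]
bush [0.6548 0.2169] [0.00015 0.0002 ] 74
```

View pics/wrist17z.png

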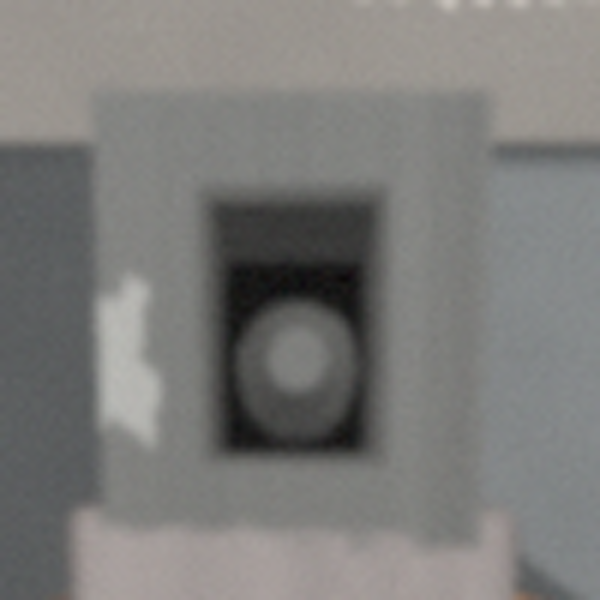

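Dowel is centred (297 vs 296) and there is no contact force. Continue.

Emit:
{"op": "play_rows", "data": {"deltas": [{"slide": [0, 0.005, 0.1], "turn": [0, 0, 0], "gripper": 1}, {"slide": [0, 0.005, 0.1], "turn": [0, 0, 0], "gripper": 1}, {"slide": [0, 0.005, 0.1], "turn": [0, 0, 0], "gripper": 1}, {"slide": [0, 0, 0.1], "turn": [0, 0, 0], "gripper": 1}, {"slide": [0, 0, 0.1], "turn": [0, 0, 0], "gripper": 1}, {"slide": [0, 0, 0.1], "turn": [0, 0, 0], "gripper": 1}, {"slide": [0, 0, 0.1], "turn": [0, 0, 0], "gripper": 1}, {"slide": [0, 0, 0.1], "turn": [0, 0, 0], "gripper": 1}, {"slide": [0, 0, 0.1], "turn": [0, 0, 0], "gripper": 1}, {"slide": [0, 0, 0], "turn": [0, 0, 0], "gripper": 1}]}}

```text
time_s: 23.02
tool_pos: [0.5585, 0.2002, 0.088]
eef_rot: [-0.0, -0.082, 0.997, -0.0]
contact_force: [-0.1, -0.5, -8.1]
gripper_width: 0.0238
```

```bash
python3 st.py side18
```

```text
t 23.02 pos [0.5585 0.2002 0.088 ] yaw -170.54 tilt(z) [-3.e-04 -1.e-04 -1.e+00] F [-0.09 -0.5  -8.14] w 0.0238
slide cm [  0.04   -0.263 -18.202] ('turn z rad', np.float64(0.0027))
level turn [-0.0001 -0.0003]
torque [ 0.13  -0.162 -0.001]
bush [0.6548 0.2171] [0.00015 0.00019] 75
```

Emit:
{"op": "play_rows", "data": {"deltas": [{"slide": [0, 0.005, 0.07], "turn": [0, 0, 0], "gripper": 1}, {"slide": [0, 0.005, 0.07], "turn": [0, 0, 0], "gripper": 1}, {"slide": [0, 0, 0.07], "turn": [0, 0, 0], "gripper": 1}, {"slide": [0, 0, 0.07], "turn": [0, 0, 0], "gripper": 1}, {"slide": [0, 0, 0.07], "turn": [0, 0, 0], "gripper": 1}, {"slide": [0, 0, 0.07], "turn": [0, 0, 0], "gripper": 1}, {"slide": [0, 0, 0.07], "turn": [0, 0, 0], "gripper": 1}, {"slide": [0, 0, 0.07], "turn": [0, 0, 0], "gripper": 1}, {"slide": [0, 0, 0.07], "turn": [0, 0, 0], "gripper": 1}, {"slide": [0, 0, 0], "turn": [0, 0, 0], "gripper": 1}]}}

```text
time_s: 23.9
tool_pos: [0.5586, 0.2004, 0.0819]
eef_rot: [0.0, -0.082, 0.997, -0.0]
contact_force: [-0.6, -1.0, -5.9]
gripper_width: 0.0241
```

```bash
python3 st.py side19
```

```text
t 23.9 pos [0.5586 0.2004 0.0819] yaw -170.54 tilt(z) [ 1.e-04 -0.e+00 -1.e+00] F [-0.62 -0.97 -5.87] w 0.0241
slide cm [  0.049  -0.28  -18.806] ('turn z rad', np.float64(0.0028))
level turn [-0.0001  0.0001]
torque [ 0.001 -0.021  0.01 ]
bush [0.6549 0.217 ] [0.00014 0.00019] 73
```

The pad has met the saucer (load fell from 8.2 N to 5.9 N). The remaining ~5 mm goes slowly.

Emit:
{"op": "play_rows", "data": {"deltas": [{"slide": [0, 0, 0.05], "turn": [0, 0, 0], "gripper": 1}, {"slide": [0, 0, 0.05], "turn": [0, 0, 0], "gripper": 1}, {"slide": [0, 0, 0.05], "turn": [0, 0, 0], "gripper": 1}, {"slide": [0, 0, 0.05], "turn": [0, 0, 0], "gripper": 1}, {"slide": [0, 0, 0.05], "turn": [0, 0, 0], "gripper": 1}, {"slide": [0, 0, 0.05], "turn": [0, 0, 0], "gripper": 1}, {"slide": [0, 0, 0.04], "turn": [0, 0, 0], "gripper": 1}, {"slide": [0, 0, 0], "turn": [0, 0, 0], "gripper": 1}, {"slide": [0, 0, 0], "turn": [0, 0, 0], "gripper": 1}, {"slide": [0, 0, 0], "turn": [0, 0, 0], "gripper": 1}]}}

```text
time_s: 24.78
tool_pos: [0.5586, 0.2004, 0.0786]
eef_rot: [0.0, -0.082, 0.997, -0.0]
contact_force: [-1.3, -0.2, -4.3]
gripper_width: 0.0235
```

```bash
python3 st.py side20
```

```text
t 24.78 pos [0.5586 0.2004 0.0786] yaw -170.54 tilt(z) [ 1.e-04  0.e+00 -1.e+00] F [-1.35 -0.15 -4.3 ] w 0.0235
slide cm [  0.049  -0.278 -19.144] ('turn z rad', np.float64(0.0028))
level turn [-0.      0.0001]
torque [-0.062  0.08  -0.058]
bush [0.6548 0.2172] [0.00014 0.0002 ] 71
```

Emit:
{"op": "play_rows", "data": {"deltas": [{"slide": [0, 0, 0.03], "turn": [0, 0, 0], "gripper": 1}, {"slide": [0, 0, 0.03], "turn": [0, 0, 0], "gripper": 1}, {"slide": [0, 0, 0.03], "turn": [0, 0, 0], "gripper": 1}, {"slide": [0, 0, 0.03], "turn": [0, 0, 0], "gripper": 1}, {"slide": [0, 0, 0], "turn": [0, 0, 0], "gripper": 1}, {"slide": [0, 0, 0], "turn": [0, 0, 0], "gripper": 1}, {"slide": [0, 0, 0], "turn": [0, 0, 0], "gripper": 1}, {"slide": [0, 0, 0], "turn": [0, 0, 0], "gripper": 1}, {"slide": [0, 0, 0], "turn": [0, 0, 0], "gripper": 1}, {"slide": [0, 0, 0], "turn": [0, 0, 0], "gripper": 1}]}}

```text
time_s: 25.67
tool_pos: [0.5586, 0.2005, 0.0774]
eef_rot: [0.0, -0.083, 0.997, -0.0]
contact_force: [-0.8, -0.6, -2.1]
gripper_width: 0.024
```

```bash
python3 st.py side21
```

```text
t 25.67 pos [0.5586 0.2005 0.0774] yaw -170.53 tilt(z) [ 0. -0. -1.] F [-0.78 -0.58 -2.08] w 0.024
slide cm [  0.047  -0.283 -19.263] ('turn z rad', np.float64(0.0029))
level turn [-0.  0.]
torque [-0.088  0.135 -0.026]
bush [0.6547 0.2172] [0.00013 0.00018] 74
```

Emit:
{"op": "play_rows", "data": {"deltas": [{"slide": [0, 0, 0.02], "turn": [0, 0, 0], "gripper": 1}, {"slide": [0, 0, 0.02], "turn": [0, 0, 0], "gripper": 1}, {"slide": [0, 0, 0], "turn": [0, 0, 0], "gripper": 1}, {"slide": [0, 0, 0], "turn": [0, 0, 0], "gripper": 1}, {"slide": [0, 0, 0], "turn": [0, 0, 0], "gripper": 1}, {"slide": [0, 0, 0], "turn": [0, 0, 0], "gripper": 1}, {"slide": [0, 0, 0], "turn": [0, 0, 0], "gripper": 1}, {"slide": [0, 0, 0], "turn": [0, 0, 0], "gripper": 1}, {"slide": [0, 0, 0], "turn": [0, 0, 0], "gripper": 1}, {"slide": [0, 0, 0], "turn": [0, 0, 0], "gripper": 1}]}}

```text
time_s: 26.55
tool_pos: [0.5586, 0.2005, 0.0773]
eef_rot: [0.0, -0.083, 0.997, -0.0]
contact_force: [-4.8, -1.8, 5.1]
gripper_width: 0.0237
```

```bash
python3 st.py side22
```

```text
t 26.55 pos [0.5586 0.2005 0.0773] yaw -170.53 tilt(z) [ 2.e-04 -1.e-04 -1.e+00] F [-4.82 -1.85  5.05] w 0.0237
slide cm [  0.042  -0.285 -19.271] ('turn z rad', np.float64(0.0029))
level turn [-0.0002  0.0002]
torque [-0.524  0.614 -0.053]
bush [0.6549 0.2175] [0.00015 0.00019] 74
```

Seated (stiff resistance, +5 N). Back off slightly before releasing.

Emit:
{"op": "play_rows", "data": {"deltas": [{"slide": [0, 0, -0.03], "turn": [0, 0, 0], "gripper": 1}, {"slide": [0, 0, 0], "turn": [0, 0, 0], "gripper": 1}, {"slide": [0, 0, 0], "turn": [0, 0, 0], "gripper": 1}, {"slide": [0, 0, 0], "turn": [0, 0, 0], "gripper": 1}, {"slide": [0, 0, 0], "turn": [0, 0, 0], "gripper": 1}, {"slide": [0, 0, 0], "turn": [0, 0, 0], "gripper": 1}, {"slide": [0, 0, 0], "turn": [0, 0, 0], "gripper": 1}, {"slide": [0, 0, 0], "turn": [0, 0, 0], "gripper": 1}, {"slide": [0, 0, 0], "turn": [0, 0, 0], "gripper": 1}, {"slide": [0, 0, 0], "turn": [0, 0, 0], "gripper": 1}]}}

```text
time_s: 27.43
tool_pos: [0.5586, 0.2005, 0.0773]
eef_rot: [0.0, -0.082, 0.997, -0.0]
contact_force: [-3.2, -2.6, 5.4]
gripper_width: 0.0238
```

```bash
python3 st.py side23
python3 - <<'E'
from h import *
d=cap('wrist');save('wrist23',d);P=pts(d)
print("slot boss top z (wrist)",np.nanmedian(P[36:46,255:310,2]))
s=pickle.load(open("side23.pkl","rb"));Q=pts(s)
b=Q[(Q[...,0]>.64)&(Q[...,0]<.675)&(Q[...,1]>.2)&(Q[...,1]<.235)&(Q[...,2]>.064)&(Q[...,2]<.078)];print("bush top z",np.median(b[:,2]),len(b))
cv2.imwrite('pics/wrist23z.png',cv2.resize(d['img'][20:120,235:335],None,fx=6,fy=6,interpolation=cv2.INTER_CUBIC)[:,:,::-1])
cv2.imwrite('pics/s23.png',cv2.resize(s['img'][165:275,265:375],None,fx=5.4,fy=5.4,interpolation=cv2.INTER_CUBIC)[:,:,::-1])
E
```

```text
t 27.43 pos [0.5586 0.2005 0.0773] yaw -170.54 tilt(z) [ 1.e-04 -0.e+00 -1.e+00] F [-3.19 -2.57  5.44] w 0.0238
slide cm [  0.046  -0.282 -19.27 ] ('turn z rad', np.float64(0.0028))
level turn [-0.      0.0001]
torque [-0.442  0.612 -0.043]
bush [0.6547 0.2177] [0.00013 0.00018] 71
slot boss top z (wrist) 0.0708220232725348
bush top z 0.07026856645646978 122
```

View pics/s23.png

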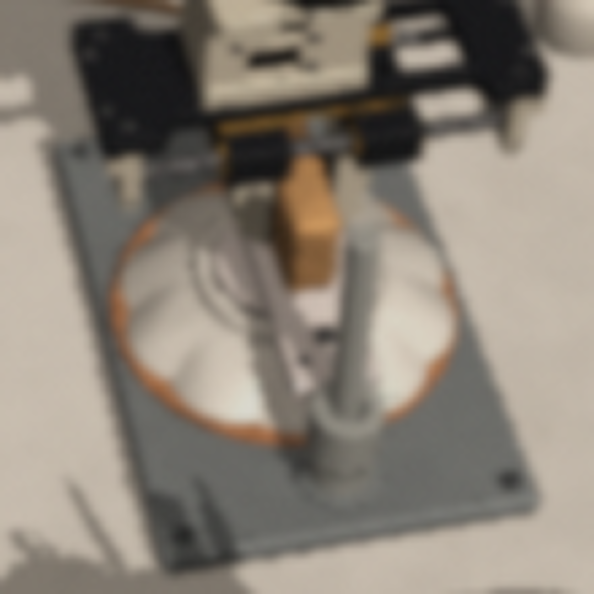

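View pics/wrist23.png

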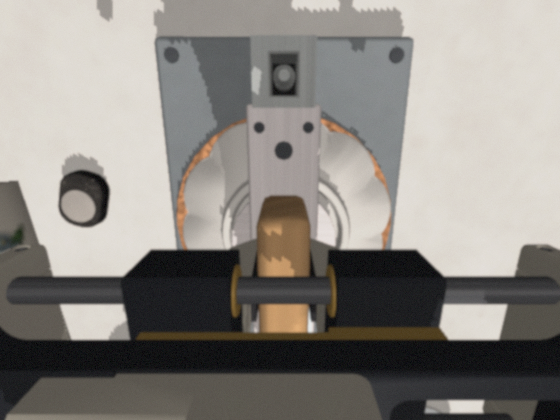

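Both boss tops read 70–71 mm (home is 70). The arm still presses by ~5 N, so I'll unload further before opening.

Emit:
{"op": "play_rows", "data": {"deltas": [{"slide": [0, 0, -0.03], "turn": [0, 0, 0], "gripper": 1}, {"slide": [0, 0, 0], "turn": [0, 0, 0], "gripper": 1}, {"slide": [0, 0, 0], "turn": [0, 0, 0], "gripper": 1}, {"slide": [0, 0, 0], "turn": [0, 0, 0], "gripper": 1}, {"slide": [0, 0, 0], "turn": [0, 0, 0], "gripper": 1}, {"slide": [0, 0, 0], "turn": [0, 0, 0], "gripper": 1}, {"slide": [0, 0, 0], "turn": [0, 0, 0], "gripper": 1}, {"slide": [0, 0, 0], "turn": [0, 0, 0], "gripper": 1}, {"slide": [0, 0, 0], "turn": [0, 0, 0], "gripper": 1}, {"slide": [0, 0, 0], "turn": [0, 0, 0], "gripper": 1}]}}

```text
time_s: 28.37
tool_pos: [0.5586, 0.2004, 0.0774]
eef_rot: [-0.0, -0.082, 0.997, 0.0]
contact_force: [-1.5, 0.2, -2.9]
gripper_width: 0.024
```

```bash
python3 st.py side24
```

```text
t 28.37 pos [0.5586 0.2004 0.0774] yaw -170.54 tilt(z) [-0.e+00  1.e-04 -1.e+00] F [-1.47  0.16 -2.88] w 0.024
slide cm [  0.05   -0.278 -19.259] ('turn z rad', np.float64(0.0028))
level turn [ 0.0001 -0.    ]
torque [ 0.119  0.114 -0.039]
bush [0.6549 0.2174] [0.00017 0.00023] 77
```

Unloaded (hand carries ~3 N). Release.

Emit:
{"op": "play_rows", "data": {"deltas": [{"slide": [0, 0, 0], "turn": [0, 0, 0], "gripper": 1}, {"slide": [0, 0, 0], "turn": [0, 0, 0], "gripper": 1}, {"slide": [0, 0, 0], "turn": [0, 0, 0], "gripper": 1}, {"slide": [0, 0, 0], "turn": [0, 0, 0], "gripper": 0.6}, {"slide": [0, 0, 0], "turn": [0, 0, 0], "gripper": 0.5}, {"slide": [0, 0, 0], "turn": [0, 0, 0], "gripper": 0.4}, {"slide": [0, 0, 0], "turn": [0, 0, 0], "gripper": 0.4}, {"slide": [0, 0, 0], "turn": [0, 0, 0], "gripper": 0.4}, {"slide": [0, 0, 0], "turn": [0, 0, 0], "gripper": 0.4}, {"slide": [0, 0, 0], "turn": [0, 0, 0], "gripper": 0.4}], "squeeze": 8}}

```text
time_s: 29.25
tool_pos: [0.5587, 0.2004, 0.0776]
eef_rot: [0.0, -0.082, 0.997, -0.0]
contact_force: [-0.2, -0.4, 1.1]
gripper_width: 0.0549
```

```bash
python3 st.py side25
```

```text
t 29.25 pos [0.5587 0.2004 0.0776] yaw -170.54 tilt(z) [ 2.e-04 -0.e+00 -1.e+00] F [-0.22 -0.36  1.14] w 0.0549
slide cm [  0.052  -0.277 -19.243] ('turn z rad', np.float64(0.0028))
level turn [-0.      0.0002]
torque [ 0.075 -0.118  0.052]
bush [0.6548 0.2173] [0.00013 0.00018] 75
```

Emit:
{"op": "play_rows", "data": {"deltas": [{"slide": [0, 0, -0.5], "turn": [0, 0, 0], "gripper": 0.4}, {"slide": [0, 0, -1], "turn": [0, 0, 0], "gripper": 0.4}, {"slide": [0, 0, -1.5], "turn": [0, 0, 0], "gripper": 0.4}, {"slide": [0, 0, -2.2], "turn": [0, 0, 0], "gripper": 0.4}, {"slide": [0, 0, -2.2], "turn": [0, 0, 0], "gripper": 0.4}, {"slide": [0, 0, -2.2], "turn": [0, 0, 0], "gripper": 0.4}, {"slide": [0, 0, -2.2], "turn": [0, 0, 0], "gripper": 0.4}, {"slide": [0, 0, -2.2], "turn": [0, 0, 0], "gripper": 0.4}, {"slide": [0, 0, -2.2], "turn": [0, 0, 0], "gripper": 0.4}, {"slide": [0, 0, -1], "turn": [0, 0, 0], "gripper": 0.4}]}}

```text
time_s: 30.13
tool_pos: [0.5593, 0.2014, 0.2534]
eef_rot: [0.002, -0.083, 0.997, 0.001]
contact_force: [0.6, 0.7, -0.4]
gripper_width: 0.0551
```

Emit:
{"op": "play_rows", "data": {"deltas": [{"slide": [1, -1, 0], "turn": [0, 0, 0], "gripper": 0.4}, {"slide": [1.5, -2, 0], "turn": [0, 0, 0], "gripper": 0.4}, {"slide": [1.5, -3, 0], "turn": [0, 0, 0], "gripper": 0.4}, {"slide": [1.5, -3, 0], "turn": [0, 0, 0], "gripper": 0.4}, {"slide": [1.5, -3, 0], "turn": [0, 0, 0], "gripper": 0.4}, {"slide": [1.5, -3, 0], "turn": [0, 0, 0], "gripper": 0.4}, {"slide": [1.5, -3, 0], "turn": [0, 0, 0], "gripper": 0.4}, {"slide": [0, -3, 0], "turn": [0, 0, 0], "gripper": 0.4}, {"slide": [0, -2, 0], "turn": [0, 0, 0], "gripper": 0.4}, {"slide": [0, 0, 0], "turn": [0, 0, 0], "gripper": 0.4}]}}

```text
time_s: 30.97
tool_pos: [0.4978, -0.0484, 0.2493]
eef_rot: [-0.0, -0.079, 0.997, -0.001]
contact_force: [-0.6, 0.2, 1.2]
gripper_width: 0.055
```

Run:
```python
from fit import *
print(observe()["tool_pos"],observe()["contact_force"])
S=cap("side");save("side26",S);T=cap("top");save("top26",T)
PT=pts(T);PS=pts(S)
for nm,P in(("top",PT),("side",PS)):
    q=sel(P,(.64,.675),(.2,.235),(.060,.080));print(nm,"bush top z",np.median(q[:,2]),len(q))
    q=sel(P,(.445,.48),(.168,.202),(.066,.080));print("   slot boss z",np.median(q[:,2]) if len(q) else None,len(q))
    q=sel(P,(.5,.61),(.16,.235),(.11,.125));r=cv2.minAreaRect((q[:,:2]*1e3).astype(np.float32));print("   handle top",np.median(q[:,2]),len(q),r)
# saucer orange rim before/after
for n in("top","side"):
    for k in("0","26"):
        d=pickle.load(open(n+k+".pkl","rb"));P=pts(d);h=cv2.cvtColor(d["img"],cv2.COLOR_RGB2HSV)
        m=(h[...,0]<22)&(h[...,1]>85)&(P[...,0]>.46)&(P[...,0]<.66)&(P[...,1]>.1)&(P[...,1]<.3)&(P[...,2]>.015)&(P[...,2]<.045)
        q=P[m];c,rad=cv2.minEnclosingCircle((q[:,:2]*1e3).astype(np.float32));A=np.c_[2*q[:,:2],np.ones(len(q))];s=np.linalg.lstsq(A,(q[:,:2]**2).sum(1),rcond=None)[0];print(n,k,"saucer fit",s[:2].round(4),"enc",c,rad,m.sum())
for n,d,(x0,y0) in(("t",T,(195,150)),("s",S,(265,165))):
    cv2.imwrite(f'pics/{n}26z.png',cv2.resize(d['img'][y0:y0+110,x0:x0+110],None,fx=5.4,fy=5.4,interpolation=cv2.INTER_CUBIC)[:,:,::-1])
```

```text
[ 0.49782908 -0.04838458  0.24926421] [-0.63350551  0.20181885  1.20061113]
top bush top z 0.07031715773548508 100
   slot boss z 0.07067399267210828 163
   handle top 0.1158196154030644 316 ((557.0670166015625, 200.81576538085938), (71.21524810791016, 23.70815658569336), 9.680868148803711)
side bush top z 0.07016158523674376 143
   slot boss z 0.07053288316248013 102
   handle top 0.11594635517097152 237 ((559.5885009765625, 200.63133239746094), (72.41378021240234, 24.331279754638672), 9.280916213989258)
top 0 saucer fit [0.5574 0.2005] enc (557.5675048828125, 199.17269897460938) 80.95912170410156 143
top 26 saucer fit [0.5572 0.2003] enc (557.5316162109375, 199.9422149658203) 80.73774719238281 107
side 0 saucer fit [0.5595 0.2009] enc (566.5632934570312, 196.98193359375) 87.54190063476562 193
side 26 saucer fit [0.5589 0.2006] enc (558.0369873046875, 199.94314575195312) 82.02765655517578 170
```

View pics/s26z.png

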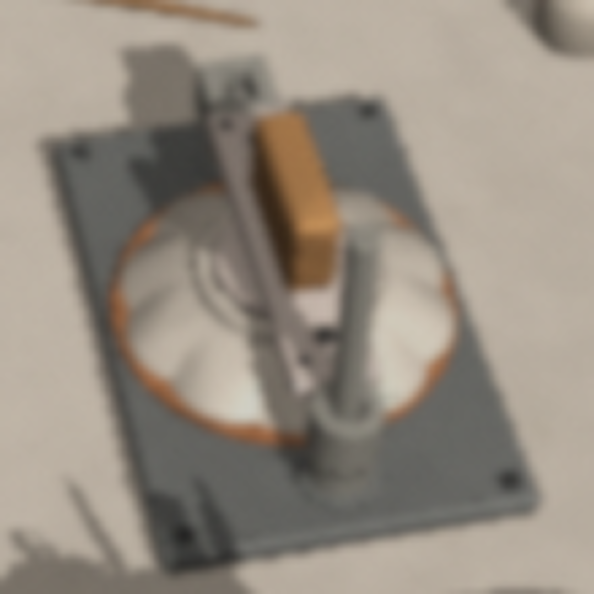

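View pics/top26.png

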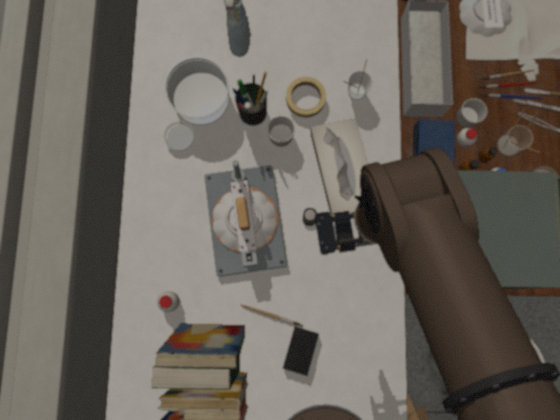

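Both bosses read 70 mm on top (home), the platen is level, the saucer has not moved (under 1 mm), and the bystanders are untouched. The arm is clear at 0.25 m height, so I'm handing in.

```bash
python3 -c "
from h import *
print(bot.sign_off())"
```

```text
the job is handed in; nothing more can be done
None
```

I gripped the platen by its handle, threaded the bush over the rod's leaning tip and followed the rod down level. The slot dropped over the dowel and I lowered until both ends rested on the collars. I then let go, moved the arm clear and handed in at about 31 s.

**Final checks:**
- **Seating:** the boss tops read about 70.2 mm (bush) and 70.6 mm (slot); home is 70 mm. The platen is level to within about 0.2°.
- **Pad on the saucer:** the saucer took up about 4 N of the platen's weight just above the collars. I did not measure the pad force after letting go.
- **Saucer:** its rim measured less than 1 mm from where it started.
- **Bystanders:** the pots and the loupe looked unmoved in the last top picture; I did not measure them.
- **Arm:** clear of everything, with nothing in contact.

**Disagreements and cautions:**
- **Rod tip:** I found it by camera rather than by touch. The tip went in without a measurable contact, with the rod leaning about 3.8 mm toward world −y.
- **Camera agreement:** the side and top cameras differed by about 2.5 mm along x, as their calibration allows. I relied on positions measured within a single camera.
- **Firm seating:** after seating, the arm pressed down about 5 N on top of the platen's weight, with about 5 N sideways. I backed off to relieve it before opening. My estimate of the platen's load on the press, about 9 N down plus that sideways push, stayed well below 18 N.

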